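# Stack the second weight tote

## Robot

A 6-joint arm with a two-finger parallel gripper is mounted at the origin on a cart in front of the work surface, level with it; the furniture and walls round the work are solid. World frame = base frame: x ahead of the robot, y to its left, z up, the work surface at z = 0. Lengths are in mm, angles in rad, forces in N, time in s.
With the tool pointing down it reaches from about 275 to 750 mm from the base axis. Payload 10.2 kg.
Tool frame: the origin (TCP) lies midway between the tips of the shut fingers; the grasp point (between the pads) lies 19 mm behind it; z points along the fingers, x is the direction in which the jaws open and shut, and the axes are right-handed (so a half turn about z gives the same grasp; the last joint's range is limited). The gripper opens to 88 mm and grips with 3 to 60 N. Pads are 18 mm wide; open, the fingers measure 123 mm over their backs; the gripper's body (75 mm by 187 mm) begins 45 mm behind the grasp point.
Start: joints at [-1.428, 0.313, 1.498, -0, 1.331, -0.223], TCP at [187.778, -490.276, 238.72] pointing down, gripper open.
Joint ranges: [-2.94, 2.94], [-0.97, 2.17], [0.19, 2.56], [-1.23, 4.37], [0.02, 3.11], [-2.88, 2.88]. Speed limits (rad/s): [2.39, 2.39, 3.01, 3.14, 3.14, 3.14].

## Interface

Orientations are given as a unit quaternion [x, y, z, w].
In Python, from workcell import sensors, vision, arm gives the robot as it stands.
- The arm moves only by the shell command python3 -m creep 'ROWS' [FORCE]. ROWS is JSON, a list of rows, each an object of numbers: "fingers": the opening, from 0 (shut) to 1 (fully open); "dx", "dy", "dz": the shift along the world's x, y, z in mm; "spin": the turn about the world's z in rad. In form: [{"fingers": .., "dx": .., "dy": .., "dz": .., "spin": ..}, ...]. A call has 1 to 12 rows; each row shifts and turns the commanded pose from where the row before left it; what a row does not reach is not made up. A row lasts 1/10 s, in which the tool goes at most 50 mm and 8.59 degrees, less where a joint would pass 70% of its speed; a pose out of reach is approached as far as the arm can. A call is refused whole if a number of a shift passes 50 or a number of a turn 0.15, either way. A call with a gripper value outside its range is refused whole. The fingers move at their own pace and stop on an object; FORCE is the grip in N (left out, the last holds). Time passes only in rows, so rows that do not move let the fingers close. It gives the time, the measured TCP pose, the force and the opening at its end, in the units of the state.
- sensors.state(): the state, without advancing time (a new reading comes with each control period).
- vision.snapshot(name): name is "scene" or "side" or "wrist"; returns the picture (400x640x3 uint8, blue, green, red); there is no depth.
- vision.camera_info(name): a dict with "K" (3x3 intrinsics, pixels), "R" (3x3) and "t" (3): a world point X has camera coordinates R X + t. Camera axes: x right, y down, z forward; pixel columns grow to the right and rows downward; lengths in mm; the calibration is good to about 2 mm. A picture is of the moment at which its call begins: read the wrist's pose just before it. camera_info takes no time and is no camera call; for the wrist camera it gives the pose at the moment of the call.
- arm.finish_job(): hands the job in, once; it reports no verdict.
The state is a dict: "t": time; "qpos": joint angles; "dq": joint speeds; "joint_efforts": joint torques, N m; "tool_pos": TCP position; "eef_rot": TCP orientation; "force": force on the tool from outside, world axes, zero at the start; "torque": the same for the moment, N m; "opening": finger opening in mm.
Only numpy, scipy, OpenCV 4.12 (cv2) and the standard library are available. Lean on these libraries where they do the work, as an engineer would, in place of code of your own. Each camera call takes 0.05 s, during which the arm holds its last target.

## Task

Stow the tall weight from the worktop upright in the empty compartment of the tote that stands on the worktop, beside the weight already in it. Then take the empty tote off the sloping rack and stack it on the loaded one, turned so that it stands level on the rim with its feet instead of nesting (scoop ends opposite). Leave the lower tote about where it stands, and do not disturb the timer, spanner and tape roll.

Things in the scene. Friction and masses are not known exactly. Their poses are not given: they have to be found in the camera images.
- lower_tote: Grey plastic stack-nest tote, loose (0.5 kg) on the worktop, facing any way. Origin: centre of its underside; z up, x along its length towards the scooped end. Rim 200 (x) by 170 (y) mm, 76 mm high; floor 3 mm thick. A grip web across the middle (x = 0) parts it into two compartments, each 74 (x) by 131 (y) mm inside; the one at x > 0 holds the wide weight, the one at x < 0 is empty.
- upper_tote: Second tote of the same shape and axes as the lower one, empty, about 0.35 kg, lying on the rack with its underside on the bed, so tilted 30 degrees towards the rack's front; its length lies across the slope. Pinch it by its web. It stacks when faced the opposite way (half a turn about z): its origin is then 68 mm above the lower tote's. Faced the same way it drops into it, onto the weights.
- lower_tote_rim (a point): Centre of the lower tote's mouth, level with the rim's top (z = 76 mm). Mouth 176 (x) by 146 (y) mm inside; the rim is a ledge 12 mm wide, 4 mm thick. Both long rims have gaps 24 mm wide at x = +55 and -20 mm, into which the feet of a tote facing the same way drop. Below 33 mm height a tote's body is only 167 by 137 mm outside, so it enters the mouth with 4.5 mm play all round.
- upper_tote_web (a point): Middle of the top edge of the upper tote's grip web, 42 mm above its underside. The web is a plate in the plane x = 0, 12 mm thick (x), 132 mm long (y), standing 39 mm above the floor; the compartments leave 74 mm on either side for fingers.
- upper_tote_foot (a point): Outer corner of one of the upper tote's four stacking feet, at (55, 85, 8) mm in its frame. Feet are 16 mm wide in x, stand out to the rim's outline on both long sides at x = +55 and -20 mm, undersides 8 mm above the tote's underside. Stacked, they stand on the lower rim and the bottom 8 mm of the body sits in the mouth.
- lower_tote_scoop (a point): Middle of the scoop's lower edge on the lower tote, at (90, 0, 56) mm in its frame: the +x end wall is cut down to 56 mm height over a width of 70 mm; the -x end wall is full.
- upper_tote_scoop (a point): The same point on the upper tote. When stacked it lies over the lower tote's full end wall.
- rack: Fixed bent-sheet-steel rack, 216 mm wide (y), 160 mm deep (x). Origin: centre of its foot on the worktop; x horizontal towards its back, its front (-x) faces the middle of the worktop, to the robot's right. Its bed slopes up towards the back at 30 degrees, the middle of the bed's surface 56 mm above the worktop over the origin; a lip 20 mm high at the bed's front edge stops the tote. Lift the tote square to the bed to clear the lip.
- tall_weight: Turned grey metal weight, the taller, narrower one: 54 mm diameter, 56 mm high with a knob on top, 0.5 to 0.7 kg, standing on the worktop. Origin: centre of its underside, z up. Can be gripped across the plain cylinder (z = 10 to 30 mm); the narrow neck above acts as if filled in, a cone, and is no good to grip.
- wide_weight: Turned grey metal weight, the wider one: 60 mm diameter, 46 mm high, 0.7 kg, standing in the lower tote's scoop-end compartment. Origin: centre of its underside. It stays there.
- drop_tower: Fixed drop tower behind the work, 777 mm tall, origin at the centre of its underside. Its base is 250 (x) by 170 (y) mm, 24 mm high; above it rods, cross arms and a column stand between x = -90 and +125 mm, y = -75 and +70 mm of the origin, over the full height. Keep the arm and its load clear of it: swing round in front of it.
- timer: White square bench timer, 62 x 62 x 19 mm, origin at the centre of its underside. Bystander.
- spanner: Steel open spanner lying on the worktop near the robot, 206 mm long (y), 32 mm wide, 6 mm thick, origin at the centre of its underside. Bystander.
- tape: Roll of yellow tape, 102 mm diameter, 24 mm high, origin at the centre of its underside. Bystander.
Mind the look-alikes: they are no part of the job. Leave any purple or red look-alike of the tall_weight alone.

How it is judged:
By the outcome, as a careful person would: the job done as asked, in the order asked, and still so for the second after the job is handed in, with the robot touching nothing.
It also fails if it takes over 61 s, if anything falls off the work surface, if the arm or the gripper's body presses on something with over 40 N, if the wrist force passes 120 N, or if a joint passes its speed limit or range.

## Working session

There is one attempt and no reset: what is moved stays moved. The work goes in short steps, Python scripts to look and compute and a shell command to move; the robot and the scene stay as the last step left them, time stands still between calls to the robot, and variables do not carry over. Pictures are saved under pics/ and viewed, and the job is handed in when it is done.

```bash
mkdir -p pics; ls
cat > h.py <<'E'
import numpy as np,cv2,json
from workcell import sensors,vision,arm
from scipy.spatial.transform import Rotation as Ro
E
python3 - <<'E'
from h import *
for n in ["scene","side","wrist"]:
    ci=vision.camera_info(n); print(n,np.round(ci["K"],1).tolist(),np.round(ci["R"],3).tolist(),np.round(ci["t"],1).tolist())
    im=vision.snapshot(n); cv2.imwrite(f"pics/{n}0.png",im)
s=sensors.state(); print(s)
E
```

```text
pics
scene [[436.6, 0.0, 314.9], [0.0, 436.6, 196.4], [0.0, 0.0, 1.0]] [[0.833, -0.553, -0.025], [-0.263, -0.356, -0.897], [0.487, 0.753, -0.442]] [-497.7, 186.5, 1159.2]
side [[408.8, 0.0, 319.6], [0.0, 408.8, 207.3], [0.0, 0.0, 1.0]] [[-0.851, -0.526, 0.013], [-0.318, 0.495, -0.809], [0.419, -0.692, -0.588]] [462.2, 265.0, 949.0]
wrist [[311.0, 0.0, 316.9], [0.0, 311.0, 203.8], [0.0, 0.0, 1.0]] [[0.357, -0.934, -0.001], [-0.896, -0.343, 0.28], [-0.262, -0.099, -0.96]] [-524.9, -37.8, 389.8]
{'t': 0.15, 'qpos': array([-1.42838988e+00,  3.13330616e-01,  1.49819913e+00, -4.06383694e-06,
        1.33098581e+00, -2.23386814e-01]), 'dq': array([-0.00058826, -0.00100777, -0.00205073, -0.0001091 , -0.00104853,
       -0.00150897]), 'joint_efforts': array([ 1.38556537e-03, -4.02305281e+01, -2.52318692e+01,  6.94125029e-02,
        3.43843061e-02, -7.56175223e-05]), 'tool_pos': array([ 187.75817334, -490.10560151,  238.3117376 ]), 'eef_rot': array([ 8.23920749e-01, -5.66704850e-01, -3.14268849e-04, -3.37896266e-04]), 'force': array([ 0.13233624, -0.17358777,  0.15038346]), 'torque': array([-0.00473964, -0.00540166, -0.02017578]), 'opening': 87.84751467977586}
```

View pics/scene0.png

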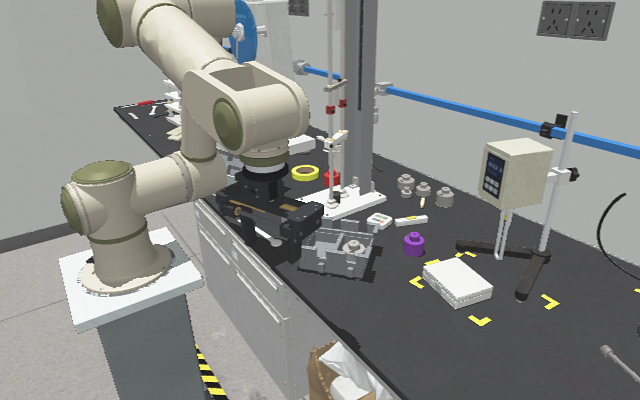

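View pics/side0.png

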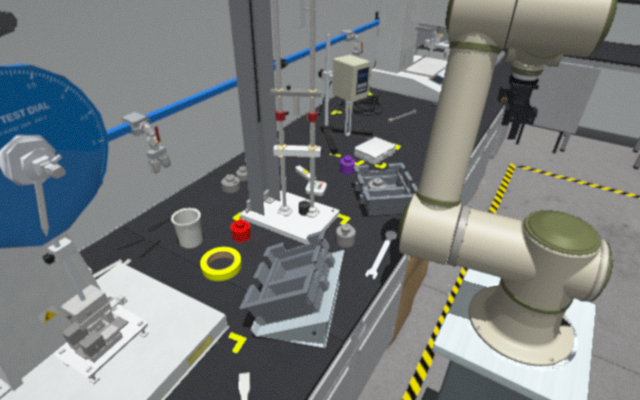

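View pics/wrist0.png

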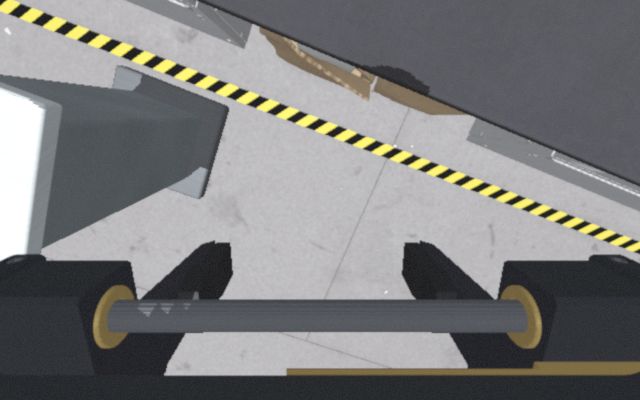

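Run:
```python
from h import *
a=cv2.imread("pics/side0.png")
cv2.imwrite("pics/side0a.png",cv2.resize(a[200:360,220:400],None,fx=4.4,fy=3.7,interpolation=cv2.INTER_CUBIC)[:600])
cv2.imwrite("pics/side0b.png",cv2.resize(a[140:240,300:440],None,fx=5.6,fy=5.6,interpolation=cv2.INTER_CUBIC))
```

```text
(no output)
```

View pics/side0a.png

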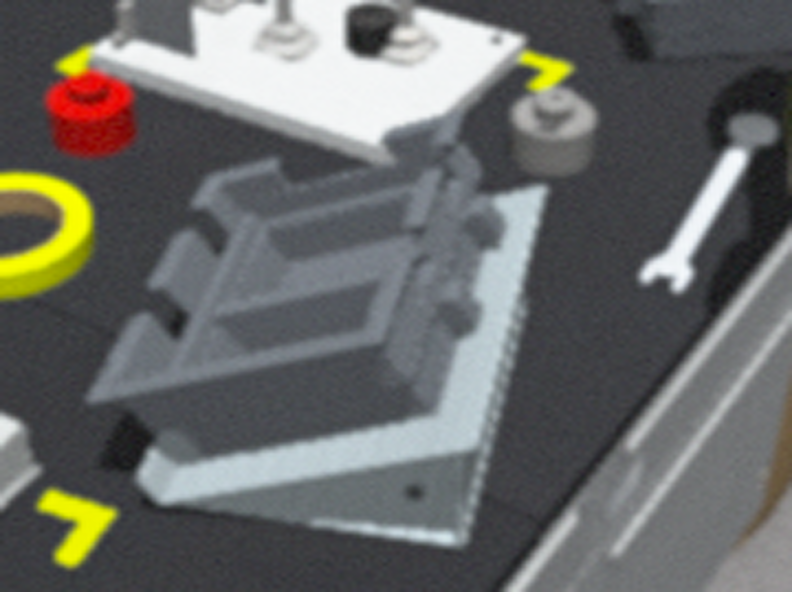

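View pics/side0b.png

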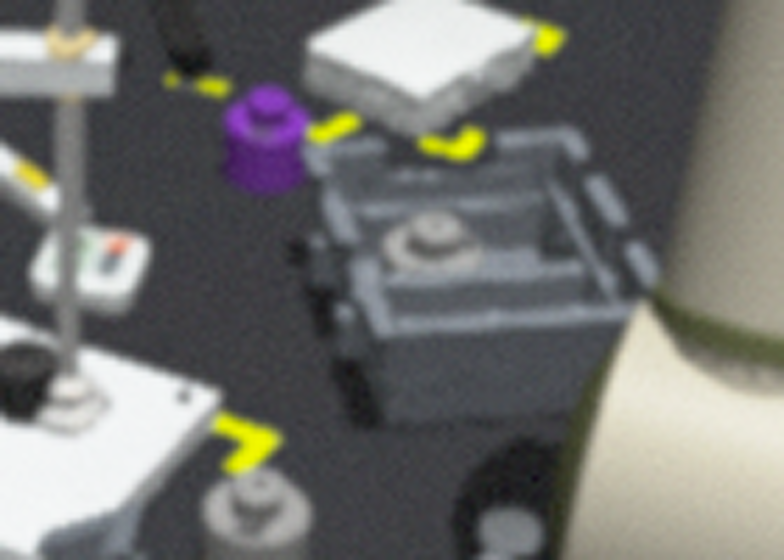

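```bash
cat >> h.py <<'E'
def cam(n):
    c=vision.camera_info(n); return tuple(np.array(c[k]) for k in "KRt")
def bp(c,uv,z):
    K,R,t=c; d=R.T@np.linalg.solve(K,[*uv,1]); o=-R.T@t
    return o+d*(z-o[2])/d[2]
def pj(c,X):
    K,R,t=c; p=(np.atleast_2d(X)@R.T+t)@K.T; return p[:,:2]/p[:,2:]
E
python3 - <<'E'
from h import *
c=cam("side"); print("cam",-c[1].T@c[2])
def P(n,u,v,z): print(n,np.round(bp(c,(u,v),z),0))
P("weight knob",345.2,225,56); P("weight base front",345.7,246.5,0)
P("rack front corner (low, R end)",220+465/4.4,200+545/3.7,0)
P("rack lip corner",220+160/4.4,200+500/3.7,10)
P("rack far top",220+547/4.4,200+185/3.7,96)
P("spanner end",220+665/4.4,200+275/3.7,6)
f=lambda x,y:(300+x/5.6,140+y/5.6)
P("rim near",*f(378,333),76);P("rim right",*f(650,310),76);P("rim left far",*f(308,150),76);P("rim far r",*f(578,130),76)
P("bottom",*f(370,425),0);P("wide w",*f(435,225),49)
P("timer",*f(90,255),19); P("purple",*f(268,95),56);P("red",220+90/4.4,200+85/3.7,50)
P("tower corner",*f(220,400),24); P("tower corner2",220+390/4.4,200+160/3.7,24)
P("knob top wide",*f(435,215),49)
P("tape",221,263,24)
E
```

```text
cam [ 80.00891103 768.30663738 766.57817897]
weight knob [481. -35.  56.]
weight base front [465. -13.   0.]
rack front corner (low, R end) [343. 298.   0.]
rack lip corner [485. 359.  10.]
rack far top [413.  98.  96.]
spanner end [354.  52.   6.]
rim near [ 473. -154.   76.]
rim right [ 360. -253.   76.]
rim left far [ 593. -303.   76.]
rim far r [ 467. -413.   76.]
bottom [ 480. -173.    0.]
wide w [ 510. -309.   49.]
timer [ 687. -210.   19.]
purple [ 661. -381.   56.]
red [738. 110.  50.]
tower corner [ 547. -120.   24.]
tower corner2 [546.  54.  24.]
knob top wide [ 514. -319.   49.]
tape [695. 241.  24.]
```

Run:
```python
from h import *
c=cam("side")
f=lambda x,y:(220+x/4.4,200+y/3.7)
for z in (0,20,60,96,110):
  print(z,[np.round(bp(c,f(*p),z)).astype(int)[:2].tolist() for p in [(475,440),(465,545),(150,490),(160,505),(547,185)]])
a=cv2.imread("pics/side0.png")
cv2.imwrite("pics/side0c.png",cv2.resize(a[230:350,230:350],None,fx=5,fy=5,interpolation=cv2.INTER_CUBIC)[:600])
```

```text
0 [[378, 230], [343, 298], [499, 351], [488, 357], [461, 2]]
20 [[370, 244], [336, 311], [488, 362], [477, 367], [451, 22]]
60 [[355, 272], [323, 335], [466, 384], [456, 389], [431, 62]]
96 [[341, 298], [310, 357], [446, 403], [437, 408], [413, 98]]
110 [[335, 308], [306, 366], [439, 411], [429, 416], [406, 112]]
```

View pics/side0c.png

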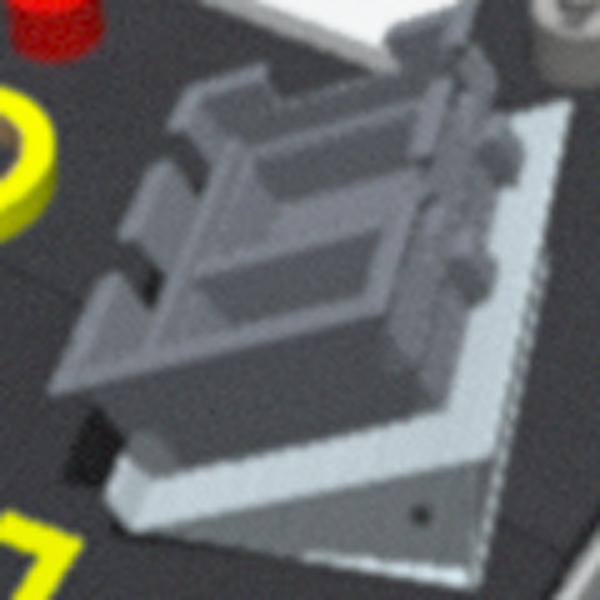

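```bash
python3 -m creep '[{"dx":12,"dy":32,"dz":8,"spin":0.14},{"dx":12,"dy":32,"dz":8,"spin":0.14},{"dx":12,"dy":32,"dz":8,"spin":0.14},{"dx":12,"dy":32,"dz":8,"spin":0.14},{"dx":12,"dy":32,"dz":8,"spin":0.14},{"dx":12,"dy":32,"dz":8,"spin":0.14},{"dx":12,"dy":32,"dz":8,"spin":0.14},{"dx":12,"dy":32,"dz":8,"spin":0.14},{"dx":12,"dy":32,"dz":8,"spin":0.14},{"dx":12,"dy":32,"dz":8,"spin":0.14},{"dx":12,"dy":32,"dz":8,"spin":0.14},{"spin":0.14}]' 40
cat > snap.py <<'E'
from h import *; import sys
t=sys.argv[1]; 
for n in sys.argv[2:]:
    c=vision.camera_info(n); im=vision.snapshot(n)
    cv2.imwrite(f"pics/{n}{t}.png",im); np.savez(f"pics/{n}{t}.npz",K=c["K"],R=c["R"],t=c["t"])
s=sensors.state(); R=Ro.from_quat(s["eef_rot"]).as_matrix()
print(round(s["t"],2),np.round(s["tool_pos"],1),"yaw",round(np.degrees(np.arctan2(R[1,0],R[0,0])),1),"tilt",round(R[2,2],4),np.round(s["force"],1),round(s["opening"],1),np.round(np.degrees(s["qpos"]),0))
E
python3 snap.py 1 wrist side scene
```

```text
0.3 [ 187.7 -490.2  238.5] yaw -69.0 tilt -1.0 [ 0.4  0.4 -0.3] 88.4 [-82.  18.  86.  -0.  76. -13.]$[0]: bad value
```

```bash
python3 -m creep '[{"fingers":1,"dx":12,"dy":32,"dz":8,"spin":0.14},{"fingers":1,"dx":12,"dy":32,"dz":8,"spin":0.14},{"fingers":1,"dx":12,"dy":32,"dz":8,"spin":0.14},{"fingers":1,"dx":12,"dy":32,"dz":8,"spin":0.14},{"fingers":1,"dx":12,"dy":32,"dz":8,"spin":0.14},{"fingers":1,"dx":12,"dy":32,"dz":8,"spin":0.14},{"fingers":1,"dx":12,"dy":32,"dz":8,"spin":0.14},{"fingers":1,"dx":12,"dy":32,"dz":8,"spin":0.14},{"fingers":1,"dx":12,"dy":32,"dz":8,"spin":0.14},{"fingers":1,"dx":12,"dy":32,"dz":8,"spin":0.14},{"fingers":1,"dx":12,"dy":32,"dz":8,"spin":0.14},{"fingers":1,"dx":0,"dy":0,"dz":0,"spin":0.14}]' 40
python3 snap.py 2 wrist side scene
```

```text
t: 1.5
tool_pos: [320.6, -135.7, 327.9]
eef_rot: [0.971, 0.24, 0.001, 0.001]
force: [0.2, -0.7, 0.2]
opening: 88.2
1.65 [ 319.8 -138.2  326.7] yaw 27.1 tilt -1.0 [ 0.8 -1.1 -0.5] 88.0 [-43.  -9. 102.  -0.  87. -70.]
```

View pics/wrist2.png

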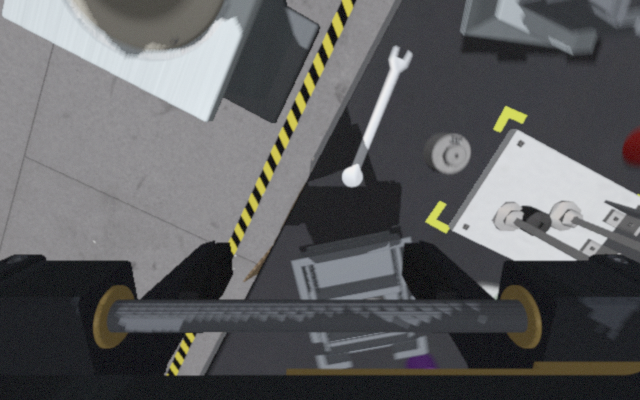

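View pics/scene2.png

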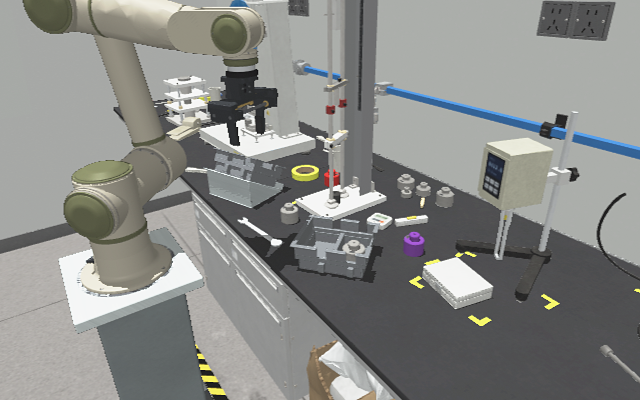

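View pics/side2.png

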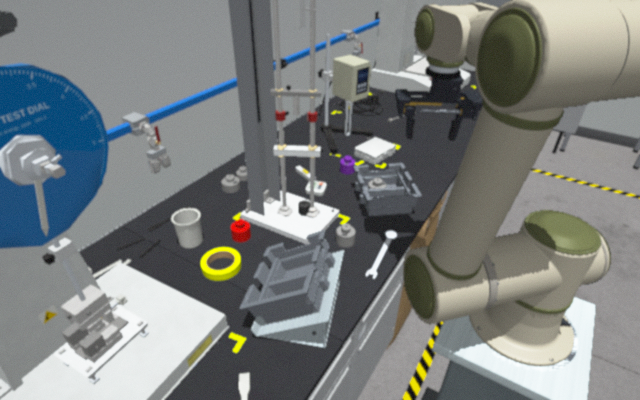

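Run:
```python
from h import *
def crop(f,o,x0,y0,x1,y1,s): cv2.imwrite("pics/"+o+".png",cv2.resize(cv2.imread("pics/"+f)[y0:y1,x0:x1],None,fx=s,fy=s,interpolation=cv2.INTER_CUBIC))
crop("scene2.png","c1",235,190,395,290,5)
crop("side2.png","c2",320,150,430,260,5)
crop("wrist2.png","c3",400,90,500,210,5)
```

```text
(no output)
```

View pics/c1.png

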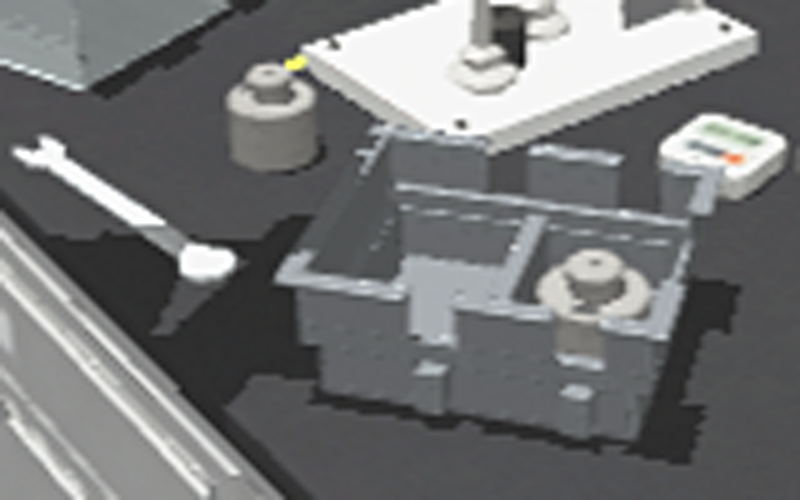

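View pics/c2.png

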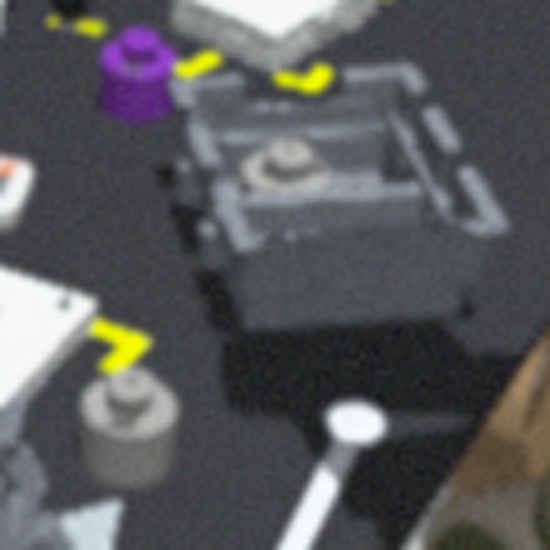

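View pics/c3.png

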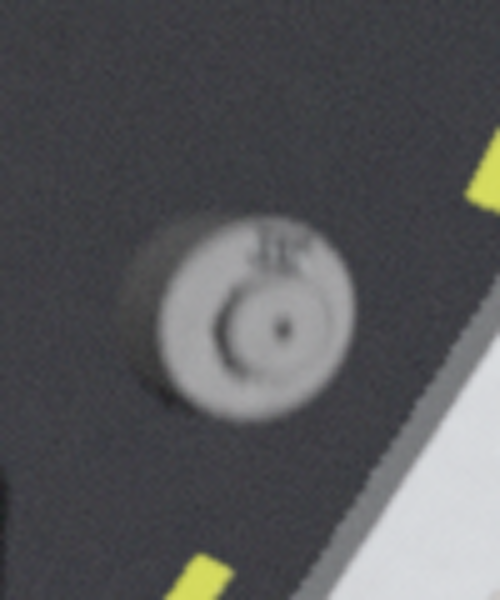

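Run:
```python
from h import *
from scipy.optimize import least_squares
def L(f): d=np.load(f"pics/{f}.npz"); return d["K"],d["R"],d["t"]
sc,si,wr=L("scene2"),L("side2"),L("wrist2")
f1=lambda x,y:(235+x/5,190+y/5); f2=lambda x,y:(320+x/5,150+y/5)
obs=[(sc,f1(278,282),(-100,-85,76)),(sc,f1(668,338),(100,-85,76)),(sc,f1(375,127),(-100,85,76)),(sc,f1(722,170),(100,85,76)),
(si,f2(240,250),(-100,85,76)),(si,f2(507,232),(-100,-85,76)),(si,f2(172,88),(100,85,76)),(si,f2(418,66),(100,-85,76))]
def res(p):
    R=Ro.from_euler("z",p[2]).as_matrix(); r=[]
    for c,uv,X in obs: r+=list(pj(c,R@np.array(X)+[p[0],p[1],0])[0]-uv)
    return np.array(r)
s=least_squares(res,[475,-285,-.9],loss="soft_l1"); print(np.round(s.x,3),np.degrees(s.x[2])); print(np.round(res(s.x).reshape(-1,2),1).tolist())
print("wide exp",s.x[:2]+43*np.array([np.cos(s.x[2]),np.sin(s.x[2])]))
for c,uv in [(sc,f1(268,70)),(si,f2(128,378)),(wr,(456.6,155.6))]: print("tall",bp(c,uv,56))
print("wide", bp(sc,f1(595,258),49),bp(si,f2(290,150),49))
for n,c,uv,z in [("twr",sc,f1(302,47),24),("twr",sc,f1(490,145),24),("twr",si,f2(98,300),24),("rod base",sc,f1(482,60),30),("twr wr",wr,(514,131),24),("twr wr",wr,(455,229),24),("sp",wr,(352,175),6),("sp",wr,(398,60),6)]: print(n,np.round(bp(c,uv,z)))
R=wr[1]; print("wristcam",-R.T@wr[2])
```

```text
[ 472.722 -291.879   -0.882] -50.53847017984531
[[-1.6, -0.5], [-0.4, -0.1], [-0.5, -1.1], [0.5, -1.0], [-0.0, -1.8], [1.6, -1.9], [-0.1, -3.1], [-0.4, -1.5]]
wide exp [ 500.05090871 -325.07692694]
tall [478.2537189  -36.20196072  56.        ]
tall [479.2626825  -33.03659401  56.        ]
tall [479.3102849  -33.57555552  56.        ]
wide [ 514.02033533 -314.3166916    49.        ] [ 509.2250908  -310.13107831   49.        ]
twr [544.  34.  24.]
twr [ 566. -146.   24.]
twr [ 550. -126.   24.]
rod base [621. -61.  30.]
twr wr [546.  36.  24.]
twr wr [ 557. -125.   24.]
sp [ 378. -128.    6.]
sp [355.  42.   6.]
wristcam [287.47904966 -71.85020599 473.76008644]
```

```bash
python3 -m creep '[{"fingers":1,"dx":16,"dy":10.5,"dz":-15,"spin":0.1},{"fingers":1,"dx":16,"dy":10.5,"dz":-15,"spin":0.1},{"fingers":1,"dx":16,"dy":10.5,"dz":-15,"spin":0.1},{"fingers":1,"dx":16,"dy":10.5,"dz":-15,"spin":0.1},{"fingers":1,"dx":16,"dy":10.5,"dz":-15,"spin":0.1},{"fingers":1,"dx":16,"dy":10.5,"dz":-15,"spin":0.1},{"fingers":1,"dx":16,"dy":10.5,"dz":-15,"spin":0.1},{"fingers":1,"dx":16,"dy":10.5,"dz":-15,"spin":0.1},{"fingers":1,"dx":16,"dy":10.5,"dz":-15,"spin":0.1},{"fingers":1,"dx":16,"dy":10.5,"dz":-15,"spin":0.05},{"fingers":1,"dx":0,"dy":0,"dz":0,"spin":0},{"fingers":1,"dx":0,"dy":0,"dz":0,"spin":0}]'
python3 snap.py 3 wrist
```

```text
t: 2.85
tool_pos: [479.4, -33.9, 176.6]
eef_rot: [0.758, 0.652, -0.0, -0.0]
force: [-0.1, -0.4, 0.1]
opening: 88.3
2.9 [479.5 -34.1 177.1] yaw 81.4 tilt -1.0 [-1.1 -0.4 -0.2] 87.7 [-18.  16.  98.  -0.  66. -99.]
```

View pics/wrist3.png

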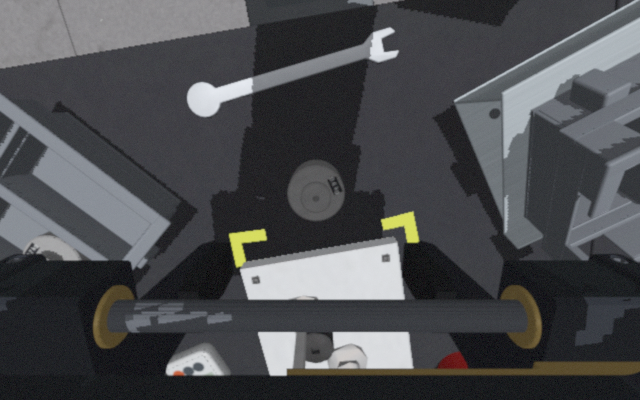

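```bash
python3 - <<'E'
from h import *
d=np.load("pics/wrist3.npz"); c=(d["K"],d["R"],d["t"]); print(bp(c,(316.5,198),56), -c[1].T@c[2])
E
python3 -m creep '[{"fingers":1,"dx":0,"dy":0,"dz":-24,"spin":0},{"fingers":1,"dx":0,"dy":0,"dz":-24,"spin":0},{"fingers":1,"dx":0,"dy":0,"dz":-24,"spin":0},{"fingers":1,"dx":0,"dy":0,"dz":-24,"spin":0},{"fingers":1,"dx":0,"dy":0,"dz":-24,"spin":0},{"fingers":1,"dx":0,"dy":0,"dz":-24,"spin":0},{"fingers":1,"dx":0,"dy":0,"dz":-16,"spin":0},{"fingers":1,"dx":0,"dy":0,"dz":-7,"spin":0},{"fingers":1,"dx":0,"dy":0,"dz":0,"spin":0},{"fingers":1,"dx":0,"dy":0,"dz":0,"spin":0}]' 45
python3 snap.py 4 wrist side scene
```

```text
[480.22807118 -34.5097466   56.        ] [409.05942268 -23.29626927 322.74106974]
t: 3.9
tool_pos: [480.2, -33.7, 10.7]
eef_rot: [0.757, 0.653, 0.0, 0.001]
force: [-0.2, 0.5, 0.4]
opening: 87.9
4.05 [480.2 -33.5  10.6] yaw 81.6 tilt -1.0 [ 0.3  0.4 -0.5] 88.4 [ -18.   31.  106.   -0.   43. -100.]
```

Run:
```python
from h import *
a=cv2.imread("pics/scene4.png")[110:240,200:360]; b=cv2.imread("pics/side4.png")[170:270,290:430]
cv2.imwrite("pics/c4.png",cv2.resize(a,None,fx=4.6,fy=4.6)); cv2.imwrite("pics/c5.png",cv2.resize(b,None,fx=5,fy=5))
```

```text
(no output)
```

View pics/c4.png

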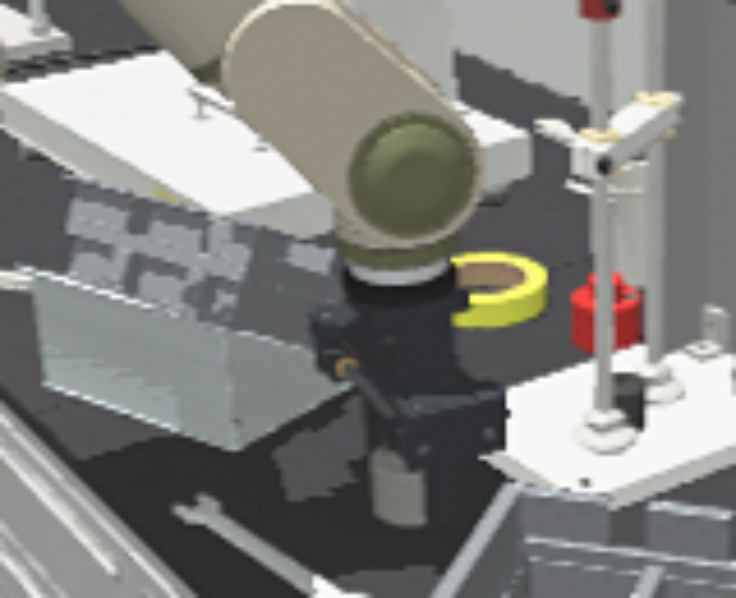

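View pics/c5.png

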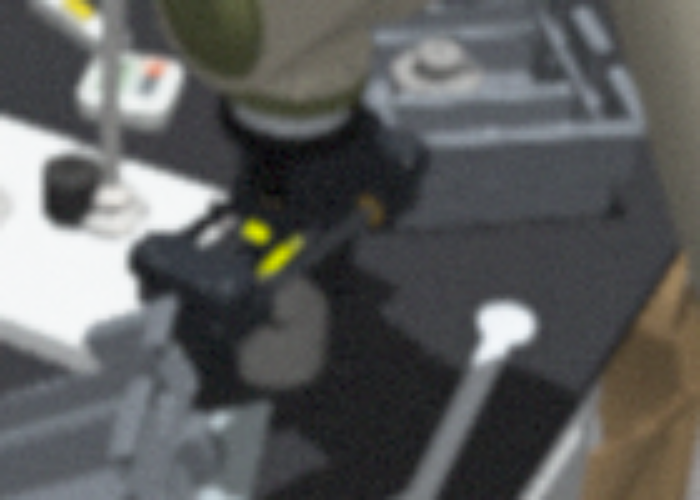

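View pics/wrist4.png

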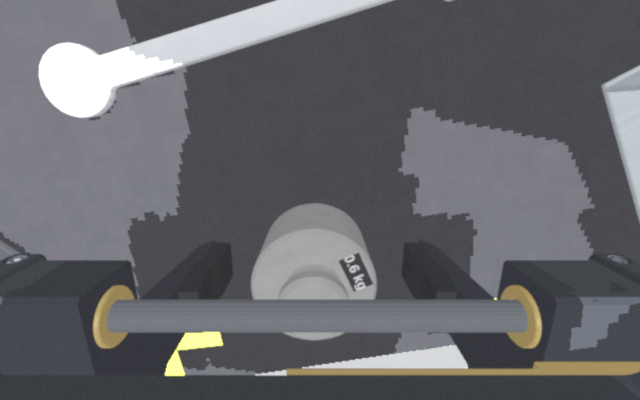

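```bash
python3 -m creep '[{"fingers":1,"dx":0,"dy":0,"dz":-1.5,"spin":0},{"fingers":0,"dx":0,"dy":0,"dz":0,"spin":0},{"fingers":0,"dx":0,"dy":0,"dz":0,"spin":0},{"fingers":0,"dx":0,"dy":0,"dz":0,"spin":0},{"fingers":0,"dx":0,"dy":0,"dz":0,"spin":0},{"fingers":0,"dx":0,"dy":0,"dz":0,"spin":0},{"fingers":0,"dx":0,"dy":0,"dz":0,"spin":0},{"fingers":0,"dx":0,"dy":0,"dz":0,"spin":0}]' 50
python3 -m creep '[{"fingers":0,"dx":0,"dy":0,"dz":5,"spin":0},{"fingers":0,"dx":0,"dy":0,"dz":15,"spin":0},{"fingers":0,"dx":0,"dy":0,"dz":25,"spin":0},{"fingers":0,"dx":0,"dy":0,"dz":30,"spin":0},{"fingers":0,"dx":0,"dy":0,"dz":30,"spin":0},{"fingers":0,"dx":0,"dy":0,"dz":30,"spin":0},{"fingers":0,"dx":0,"dy":0,"dz":15,"spin":0},{"fingers":0,"dx":0,"dy":0,"dz":0,"spin":0}]'
```

```text
t: 4.85
tool_pos: [479.8, -33.4, 8.3]
eef_rot: [0.757, 0.654, -0.0, 0.0]
force: [0.1, -1.5, -1.3]
opening: 52.8
t: 5.65
tool_pos: [480.1, -33.2, 159.7]
eef_rot: [0.757, 0.654, 0.001, 0.001]
force: [0.3, -0.1, -7.5]
opening: 52.5
```

```bash
python3 -m creep '[{"fingers":0,"dx":-4,"dy":-15,"dz":0,"spin":-0.08},{"fingers":0,"dx":-4,"dy":-30,"dz":0,"spin":-0.1},{"fingers":0,"dx":-5,"dy":-30,"dz":0,"spin":-0.1},{"fingers":0,"dx":-5,"dy":-30,"dz":0,"spin":-0.1},{"fingers":0,"dx":-4,"dy":-30,"dz":0,"spin":-0.1},{"fingers":0,"dx":-4,"dy":-30,"dz":0,"spin":-0.1},{"fingers":0,"dx":-4,"dy":-30,"dz":0,"spin":-0.1},{"fingers":0,"dx":-4,"dy":-20,"dz":0,"spin":-0.055},{"fingers":0,"dx":0,"dy":-11,"dz":0,"spin":0},{"fingers":0,"dx":0,"dy":0,"dz":0,"spin":0},{"fingers":0,"dx":0,"dy":0,"dz":0,"spin":0}]'
python3 snap.py 5 wrist side scene
```

```text
t: 6.75
tool_pos: [445.7, -258.3, 157.5]
eef_rot: [0.941, 0.339, -0.0, -0.001]
force: [-0.4, -0.1, -7.0]
opening: 52.7
6.9 [ 446.  -258.2  158.1] yaw 39.6 tilt -1.0 [-0.6  0.  -7.1] 52.7 [-43.  21.  94.   0.  65. -83.]
```

View pics/wrist5.png

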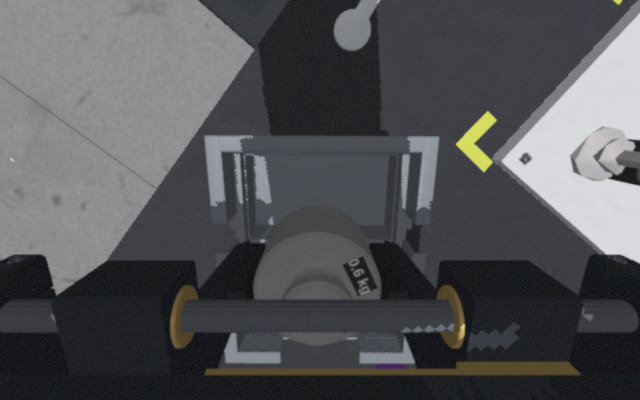

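View pics/scene5.png

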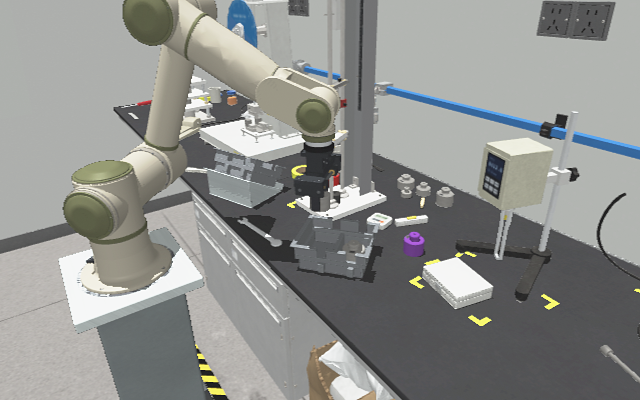

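Run:
```python
from h import *
d=np.load("pics/wrist5.npz"); c=(d["K"],d["R"],d["t"])
a=bp(c,(205,137),76);b=bp(c,(439.5,137),76); print(a,b,np.linalg.norm(a-b))
e=(b-a)/np.linalg.norm(b-a); x=np.array([e[1],-e[0],0]); print("yaw x",np.degrees(np.arctan2(x[1],x[0])))
m=(a+b)/2; print("centre",m+100*x,"comp",m+57*x)
# inner floor-level edge
a=bp(c,(247,241),3);print(a)
for X in [(-100,-85,76),(-100,85,76),(-88,73,76),(-80,-65,3),(-80,65,3)]:
    R=np.array([x,e,[0,0,1]]).T; print(X,pj(c,R@np.array(X)+(m+100*x)*[1,1,0])[0])
```

```text
[ 348.97613548 -266.60859658   76.        ] [ 478.61745029 -159.34278908   76.        ] 168.26414936675314
yaw x -50.395491276851004
centre [ 477.54525499 -290.02200085   76.        ] comp [ 450.13341628 -256.8920884    76.        ]
[ 425.70814442 -347.76382798    3.        ]
(-100, -85, 76) [203.79068112 137.        ]
(-100, 85, 76) [440.70983567 137.        ]
(-88, 73, 76) [422.40427687 153.81277428]
(-80, -65, 3) [253.26987671 152.76969252]
(-80, 65, 3) [388.5592069  152.77162623]
```

```bash
python3 -m creep '[{"fingers":0,"dx":3.5,"dy":0.5,"dz":-20,"spin":0},{"fingers":0,"dx":0,"dy":0,"dz":-25,"spin":0},{"fingers":0,"dx":0,"dy":0,"dz":-20,"spin":0},{"fingers":0,"dx":0,"dy":0,"dz":0,"spin":0},{"fingers":0,"dx":0,"dy":0,"dz":0,"spin":0}]'
python3 snap.py 6 wrist side scene
python3 - <<'E'
from h import *
a=cv2.imread("pics/scene6.png")[130:290,260:400]; b=cv2.imread("pics/side6.png")[120:240,330:440]
cv2.imwrite("pics/c6.png",np.hstack([cv2.resize(a,(420,480),interpolation=2),cv2.resize(b,(380,480),interpolation=2)]))
E
```

```text
t: 7.4
tool_pos: [449.6, -258.6, 93.9]
eef_rot: [0.941, 0.339, 0.0, 0.0]
force: [0.4, 0.8, -6.4]
opening: 52.8
7.55 [ 449.8 -259.1   94.5] yaw 39.6 tilt -1.0 [ 0.6  0.7 -7. ] 52.7 [-43.  26.  97.   0.  56. -82.]
```

View pics/c6.png

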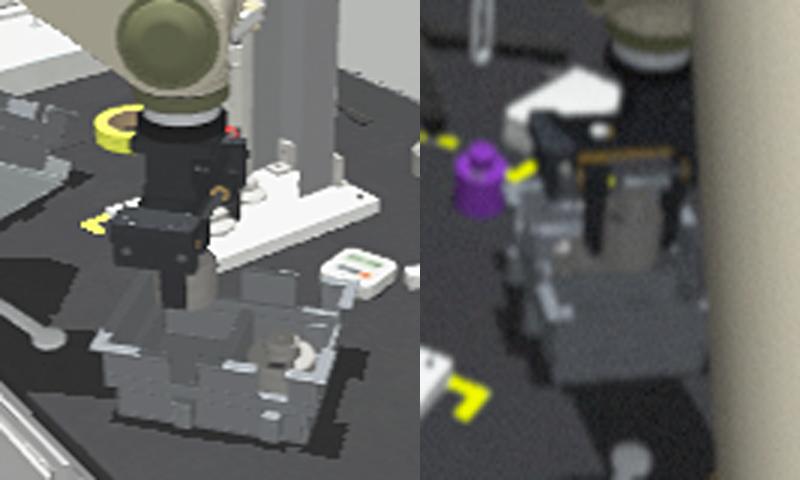

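View pics/wrist6.png

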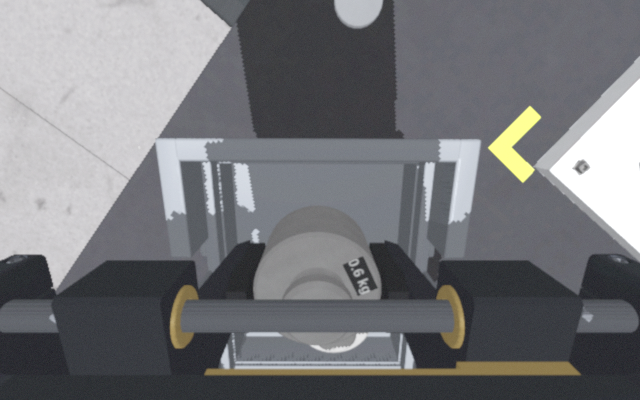

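Run:
```python
from h import *
d=np.load("pics/wrist6.npz"); c=(d["K"],d["R"],d["t"])
a=bp(c,(157,139),76);b=bp(c,(480,139),76); print(a,b,np.linalg.norm(a-b))
e=(b-a)/np.linalg.norm(b-a); x=np.array([e[1],-e[0],0]); print("yaw x",np.degrees(np.arctan2(x[1],x[0])))
m=(a+b)/2; o=m+100*x; print("centre",o,"comp",m+57*x)
R=np.array([x,e,[0,0,1]]).T; o=o*[1,1,0]
for X in [(-100,-85,76),(-88,73,76),(-88,-73,76),(-6,65,42),(6,65,42),(-6,-65,42),(-43,0,70)]:
    print(X,pj(c,R@np.array(X)+o)[0])
s=sensors.state(); print((s["tool_pos"]-o)@R)
```

```text
[ 348.82984687 -265.75151665   76.        ] [ 477.67258751 -159.29364662   76.        ] 167.1338682186558
yaw x -50.43436883482302
centre [ 476.94738551 -289.61212788   76.        ] comp [ 449.55803313 -256.463623     76.        ]
(-100, -85, 76) [154.23144085 139.        ]
(-88, 73, 76) [456.65003588 162.13543124]
(-88, -73, 76) [180.27229248 162.12863453]
(-6, 65, 42) [410.00091957 270.51235679]
(6, 65, 42) [408.59827734 285.55191361]
(-6, -65, 42) [226.16248611 270.48665625]
(-43, 0, 70) [318.29225127 237.00120402]
[-40.8285293   -1.44952575  94.47243542]
```

```bash
python3 -m creep '[{"fingers":0,"dx":-1,"dy":2,"dz":-15,"spin":0},{"fingers":0,"dx":0,"dy":0,"dz":-20,"spin":0},{"fingers":0,"dx":0,"dy":0,"dz":-20,"spin":0},{"fingers":0,"dx":0,"dy":0,"dz":-12,"spin":0},{"fingers":0,"dx":0,"dy":0,"dz":-6,"spin":0},{"fingers":0,"dx":0,"dy":0,"dz":-3,"spin":0},{"fingers":0,"dx":0,"dy":0,"dz":0,"spin":0},{"fingers":0,"dx":0,"dy":0,"dz":0,"spin":0}]'
python3 snap.py 7 wrist side scene
python3 - <<'E'
from h import *
a=cv2.imread("pics/scene7.png")[130:290,260:400]; b=cv2.imread("pics/side7.png")[120:240,330:440]
cv2.imwrite("pics/c7.png",np.hstack([cv2.resize(a,(420,480),interpolation=2),cv2.resize(b,(380,480),interpolation=2)]))
E
```

```text
t: 8.35
tool_pos: [448.6, -257.1, 17.9]
eef_rot: [0.941, 0.338, 0.0, 0.001]
force: [0.5, -0.3, -6.8]
opening: 52.7
8.5 [ 448.5 -257.    17.7] yaw 39.5 tilt -1.0 [-0.8 -0.1 -5.9] 52.7 [-43.  33. 100.   0.  46. -82.]
```

View pics/c7.png

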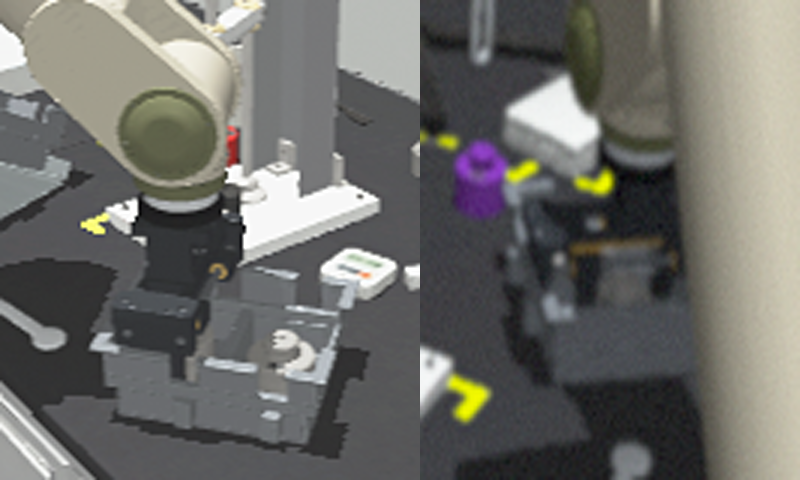

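View pics/wrist7.png

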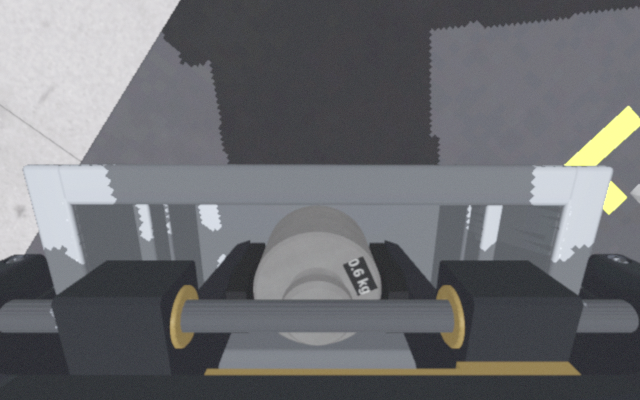

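```bash
python3 -m creep '[{"fingers":0,"dx":0,"dy":0,"dz":-2,"spin":0},{"fingers":0,"dx":0,"dy":0,"dz":-1.5,"spin":0},{"fingers":0,"dx":0,"dy":0,"dz":0,"spin":0},{"fingers":0,"dx":0,"dy":0,"dz":0,"spin":0}]'
python3 -m creep '[{"fingers":0,"dx":0,"dy":0,"dz":-1,"spin":0},{"fingers":0,"dx":0,"dy":0,"dz":0,"spin":0},{"fingers":0,"dx":0,"dy":0,"dz":0,"spin":0}]'
```

```text
t: 8.9
tool_pos: [448.3, -256.8, 13.7]
eef_rot: [0.941, 0.338, -0.0, -0.0]
force: [0.1, -0.5, -6.2]
opening: 52.8
t: 9.2
tool_pos: [448.3, -256.8, 12.7]
eef_rot: [0.941, 0.338, -0.0, -0.0]
force: [-0.1, 0.4, -6.4]
opening: 52.7
```

```bash
python3 -m creep '[{"fingers":0.65,"dx":0,"dy":0,"dz":0,"spin":0},{"fingers":0.75,"dx":0,"dy":0,"dz":0,"spin":0},{"fingers":0.78,"dx":0,"dy":0,"dz":0,"spin":0},{"fingers":0.78,"dx":0,"dy":0,"dz":0,"spin":0},{"fingers":0.78,"dx":0,"dy":0,"dz":3,"spin":0},{"fingers":0.78,"dx":0,"dy":0,"dz":10,"spin":0},{"fingers":0.78,"dx":0,"dy":0,"dz":20,"spin":0},{"fingers":0.78,"dx":0,"dy":0,"dz":30,"spin":0},{"fingers":0.78,"dx":0,"dy":0,"dz":35,"spin":0},{"fingers":0.78,"dx":0,"dy":0,"dz":35,"spin":0},{"fingers":0.78,"dx":0,"dy":0,"dz":30,"spin":0}]'
python3 snap.py 8 wrist
```

```text
t: 10.3
tool_pos: [448.3, -256.8, 178.5]
eef_rot: [0.941, 0.338, 0.0, 0.001]
force: [0.6, -0.4, 0.1]
opening: 68.7
10.35 [ 449.7 -257.9  182.9] yaw 39.5 tilt -1.0 [ 0.8 -0.8  4.4] 68.7 [-43.  20.  92.  -0.  68. -82.]
```

View pics/wrist8.png

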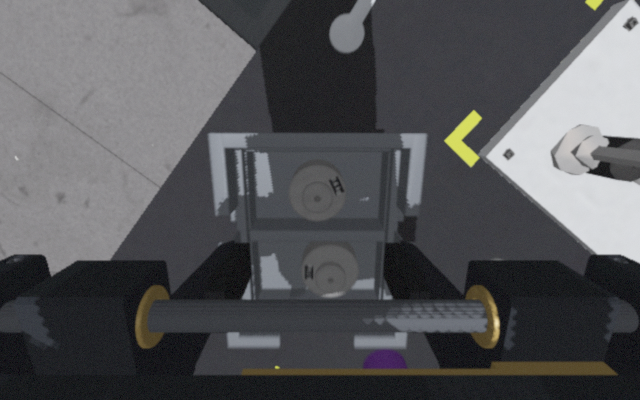

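```bash
python3 -m creep '[{"fingers":0.78,"dx":-5,"dy":30,"dz":20,"spin":0.1},{"fingers":0.78,"dx":-5,"dy":42,"dz":20,"spin":0.1},{"fingers":0.78,"dx":-5,"dy":42,"dz":20,"spin":0.1},{"fingers":0.78,"dx":-5,"dy":42,"dz":20,"spin":0.1},{"fingers":0.78,"dx":0,"dy":42,"dz":20,"spin":0.1},{"fingers":0.78,"dx":0,"dy":42,"dz":20,"spin":0.1},{"fingers":0.78,"dx":0,"dy":42,"dz":0,"spin":0.1},{"fingers":0.78,"dx":0,"dy":42,"dz":0,"spin":0.1},{"fingers":0.78,"dx":5,"dy":42,"dz":0,"spin":0.1},{"fingers":0.78,"dx":5,"dy":42,"dz":0,"spin":0.1},{"fingers":0.78,"dx":5,"dy":42,"dz":0,"spin":0.1},{"fingers":0.78,"dx":5,"dy":30,"dz":0,"spin":0.12}]'
python3 -m creep '[{"fingers":0.78,"dx":0,"dy":0,"dz":0,"spin":0},{"fingers":0.78,"dx":0,"dy":0,"dz":0,"spin":0}]'
python3 snap.py 9 wrist side scene
```

```text
t: 11.55
tool_pos: [447.8, 225.6, 296.3]
eef_rot: [0.575, 0.818, 0.0, 0.0]
force: [-0.6, -0.1, -0.1]
opening: 68.4
t: 11.75
tool_pos: [448.0, 223.2, 295.9]
eef_rot: [0.578, 0.816, -0.0, 0.0]
force: [0.0, 0.4, -0.8]
opening: 68.9
11.9 [448.3 222.2 296. ] yaw 109.3 tilt -1.0 [-0.   0.  -0.3] 69.0 [ 13.  13.  84.  -0.  83. -96.]
```

View pics/wrist9.png

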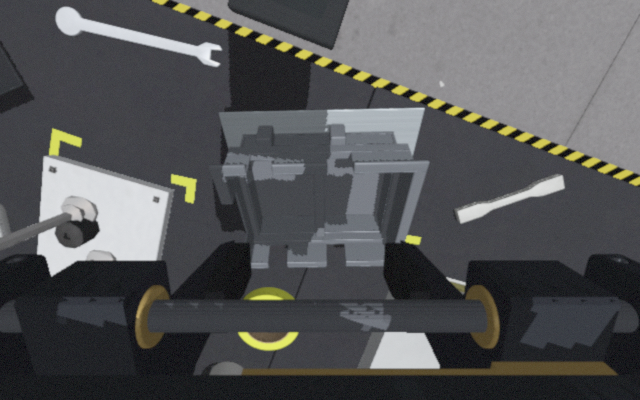

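View pics/side9.png

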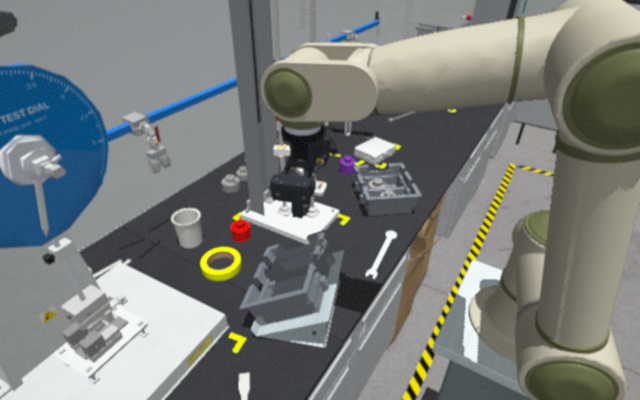

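View pics/scene9.png

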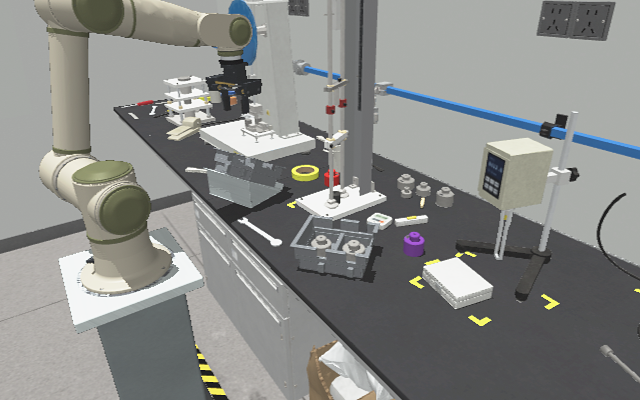

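Run:
```python
from h import *
a=cv2.imread("pics/wrist9.png")[95:280,200:440]
cv2.imwrite("pics/c9.png",cv2.resize(a,None,fx=3.3,fy=3.2,interpolation=2))
d=np.load("pics/wrist9.npz"); c=(d["K"],d["R"],d["t"]); print(-c[1].T@c[2])
a=bp(c,(220,112),102);b=bp(c,(423,108),102);print(a,b,np.linalg.norm(a-b),np.degrees(np.arctan2(*(b-a)[1::-1])))
```

```text
[380.75968536 199.18715678 441.95617475]
[413.36083837 102.78539935 102.        ] [339.02291681 301.83967963 102.        ] 212.4823123901024 110.47842412043016
```

View pics/c9.png

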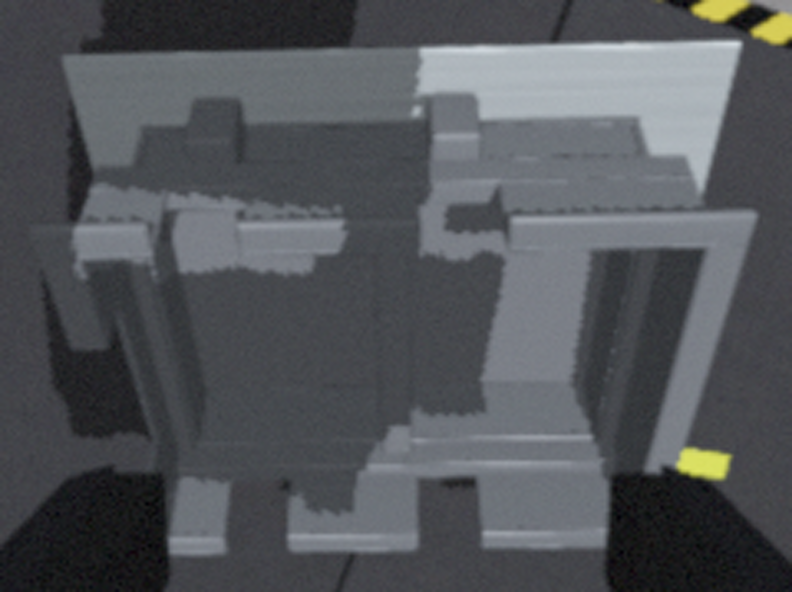

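```bash
cat > fitu.py <<'E'
from h import *
from scipy.optimize import least_squares
def L(f): d=np.load(f"pics/{f}.npz"); return d["K"],d["R"],d["t"]
w,si=L("wrist9"),L("side2")
obs=[(w,(429.4,161.3),(-100,-85,76)),(w,(210,166.3),(100,-85,76)),(w,(326.7,266.2),(-8,85,76)),(w,(346,265.3),(-32,85,76)),(w,(269.1,267.5),(67,85,76)),(w,(287.9,266.9),(43,85,76)),
(si,(240.4,308),(-100,85,76)),(si,(267.5,248),(100,85,76))]
def RR(p): return Ro.from_euler("ZX",[p[3],np.radians(-30)]).as_matrix()
def res(p,o=obs):
    return np.array([pj(c,RR(p)@np.array(X)+p[:3])[0]-uv for c,uv,X in o]).ravel()
for o in (obs[:6],obs):
    s=least_squares(res,[450,225,56,-1.21],args=(o,),loss="soft_l1"); print(np.round(s.x,2),np.degrees(s.x[3])); print(np.round(res(s.x,o).reshape(-1,2),1).tolist())
    p=s.x; print("webtop",RR(p)@[0,0,42]+p[:3])
    u=-RR(p)[:2,1]; u/=np.linalg.norm(u)
# rack origin from back edge mid, bed plane height under p
m=(np.array([413.4,102.8])+[339,301.8])/2; ax=np.array([np.cos(p[3]),np.sin(p[3])]); dn=np.array([-ax[1],ax[0]])
o=m+dn*80; print("rack o",o,"rel along dn",(p[:2]-o)@dn,"along x",(p[:2]-o)@ax,"bed z",56-((p[:2]-o)@dn)*np.tan(np.radians(30)))
E
python3 fitu.py
```

```text
[455.15 228.3   51.96  -1.21] -69.37427823496738
[[0.0, 0.3], [-0.5, -0.0], [0.4, -0.2], [-0.5, 0.4], [0.6, -0.4], [0.1, -0.1]]
webtop [474.80306778 235.70093618  88.33773842]
[454.98 228.19  52.11  -1.21] -69.37633747845291
[[0.0, 0.1], [-0.6, -0.2], [0.4, -0.3], [-0.5, 0.3], [0.5, -0.5], [0.1, -0.2], [-1.6, 0.3], [-1.0, -0.7]]
webtop [474.63021694 235.58246321  88.47850902]
rack o [451.07313194 230.47825605] rel along dn 2.8452548674352767 along x 3.5203699609733845 bed z 54.35729133637315
```

Run:
```python
from h import *
c=cam("scene"); 
for n,u,v,z in [("edge",289,290,0),("edge",340,345,0),("edge",393,398,0),("box",424,266,0),("box",437,292,0),("box",453,305,0),("box",492,297,0),("mark",416,283,0),("mark",480,320,0),("purple",414,255,0),("bag",330,345,0),("tape",305,178,0),("red",333,185,0)]: print(n,np.round(bp(c,(u,v),z)))
```

```text
edge [ 301. -334.    0.]
edge [ 296. -547.    0.]
edge [ 298. -702.    0.]
box [ 636. -452.    0.]
box [ 584. -544.    0.]
box [ 578. -596.    0.]
box [ 673. -629.    0.]
mark [ 568. -491.    0.]
mark [ 587. -663.    0.]
purple [ 652. -401.    0.]
bag [ 279. -535.    0.]
tape [691. 209.   0.]
red [739.  94.   0.]
```

Run:
```python
from h import *
a=cv2.imread("pics/scene9.png"); d=np.load("pics/scene9.npz"); c=(d["K"],d["R"],d["t"])
for x0,y0,yaw,col in [(440,-505,-60,(0,0,255)),(477,-290,-50.4,(0,255,0)),(455,228,-69.4,(255,0,0))]:
    y=np.radians(yaw);R=np.array([[np.cos(y),-np.sin(y)],[np.sin(y),np.cos(y)]])
    P=np.array([[100,85],[-100,85],[-100,-85],[100,-85]])@R.T+[x0,y0]
    cv2.polylines(a,[pj(c,np.c_[P,np.zeros(4)]).astype(int)],True,col,1)
for i in range(200,800,100):
    for j in range(-700,400,100):
        u=pj(c,[[i,j,0]])[0]
        if 0<u[0]<640 and 0<u[1]<400: cv2.circle(a,tuple(u.astype(int)),1,(0,255,255),-1); cv2.putText(a,f"{i//100},{j//100}",tuple(u.astype(int)),0,.3,(0,255,255),1)
cv2.imwrite("pics/ov.png",a[100:])
```

```text
(no output)
```

View pics/ov.png

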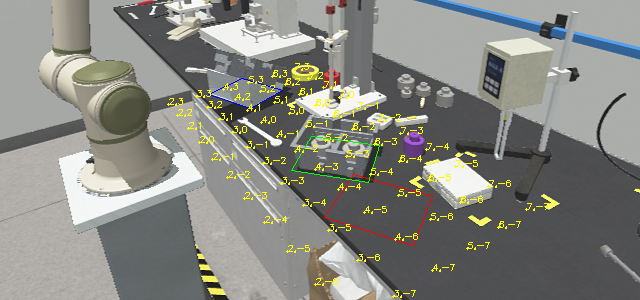

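```bash
python3 -m creep '[{"fingers":0.45,"dx":9,"dy":5,"dz":-20,"spin":0.023},{"fingers":0.45,"dx":9,"dy":5,"dz":-30,"spin":0},{"fingers":0.45,"dx":8.5,"dy":3.4,"dz":-30,"spin":0},{"fingers":0.45,"dx":0,"dy":0,"dz":-30,"spin":0},{"fingers":0.45,"dx":0,"dy":0,"dz":-30,"spin":0},{"fingers":0.45,"dx":0,"dy":0,"dz":-25,"spin":0},{"fingers":0.45,"dx":0,"dy":0,"dz":-15,"spin":0},{"fingers":0.45,"dx":0,"dy":0,"dz":0,"spin":0},{"fingers":0.45,"dx":0,"dy":0,"dz":0,"spin":0}]'
python3 snap.py 10 wrist side scene
python3 - <<'E'
from h import *
a=cv2.imread("pics/scene10.png")[110:230,180:320]; b=cv2.imread("pics/side10.png")[200:350,220:370]
cv2.imwrite("pics/c10.png",np.hstack([cv2.resize(a,(400,480),interpolation=2),cv2.resize(b,(400,480),interpolation=2)]))
E
```

```text
t: 12.8
tool_pos: [475.2, 236.1, 116.5]
eef_rot: [0.569, 0.823, 0.0, 0.0]
force: [0.9, -0.4, 0.1]
opening: 39.7
12.95 [475.3 236.5 116.9] yaw 110.7 tilt -1.0 [-0.3 -0.  -0.5] 39.7 [ 14.  26.  94.  -0.  60. -97.]
```

View pics/c10.png

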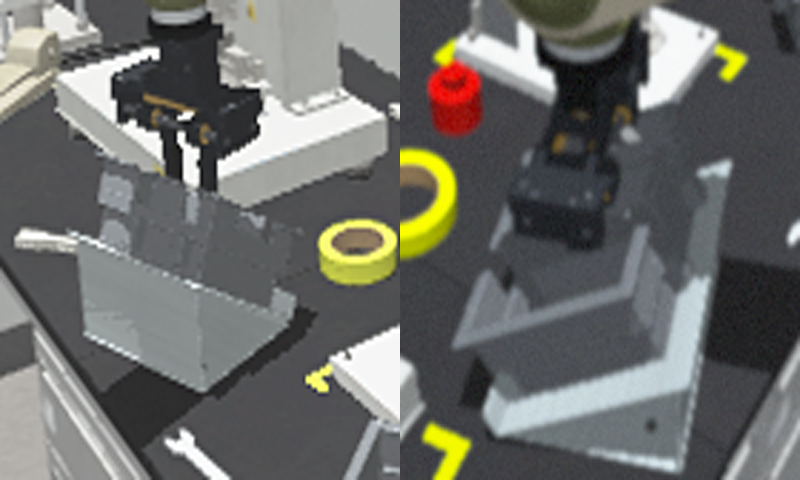

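View pics/wrist10.png

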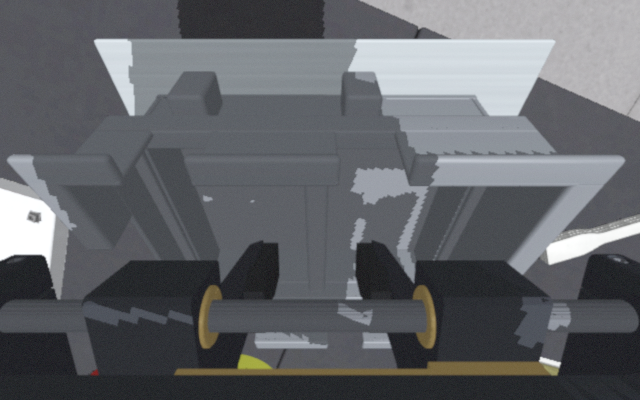

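```bash
python3 -m creep '[{"fingers":0.45,"dx":0,"dy":0,"dz":-10,"spin":0},{"fingers":0.45,"dx":0,"dy":0,"dz":-8,"spin":0},{"fingers":0.45,"dx":0,"dy":0,"dz":-5,"spin":0},{"fingers":0.45,"dx":0,"dy":0,"dz":0,"spin":0},{"fingers":0.45,"dx":0,"dy":0,"dz":0,"spin":0}]'
python3 -m creep '[{"fingers":0.45,"dx":0,"dy":0,"dz":-3,"spin":0},{"fingers":0.45,"dx":0,"dy":0,"dz":-2,"spin":0},{"fingers":0.45,"dx":0,"dy":0,"dz":0,"spin":0}]'
python3 snap.py 11 side scene
python3 - <<'E'
from h import *
a=cv2.imread("pics/scene11.png")[110:230,180:320]; b=cv2.imread("pics/side11.png")[200:350,220:370]
cv2.imwrite("pics/c11.png",np.hstack([cv2.resize(a,(400,480),interpolation=2),cv2.resize(b,(400,480),interpolation=2)]))
E
```

```text
t: 13.45
tool_pos: [474.8, 236.7, 92.6]
eef_rot: [0.568, 0.823, -0.0, -0.0]
force: [-0.6, -0.1, 0.3]
opening: 39.3
t: 13.75
tool_pos: [474.7, 236.6, 87.5]
eef_rot: [0.568, 0.823, -0.0, -0.0]
force: [0.3, -0.8, -0.2]
opening: 39.6
13.85 [474.8 236.7  87.8] yaw 110.8 tilt -1.0 [ 0.1  0.7 -0.4] 39.5 [ 14.  28.  95.   0.  56. -97.]
```

View pics/c11.png

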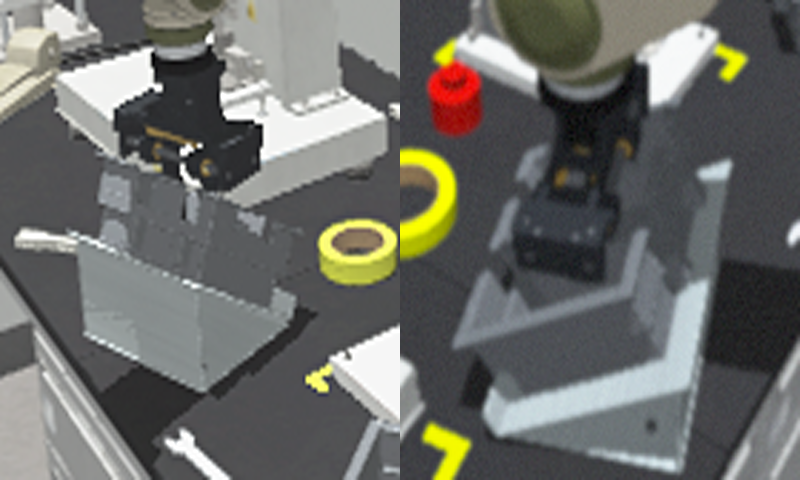

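```bash
for i in 1 2 3; do python3 -m creep '[{"fingers":0.45,"dx":0,"dy":0,"dz":-1.5,"spin":0},{"fingers":0.45,"dx":0,"dy":0,"dz":0,"spin":0}]' | egrep "pos|force"; done
```

```text
tool_pos: [474.7, 236.6, 86.1]
force: [-0.4, 0.0, -0.1]
tool_pos: [474.7, 236.6, 84.5]
force: [0.1, 0.6, 1.0]
tool_pos: [474.7, 236.6, 83.0]
force: [-0.5, -0.8, -0.1]
```

```bash
python3 -m creep '[{"fingers":0.45,"dx":0,"dy":0,"dz":-1,"spin":0},{"fingers":0.45,"dx":0,"dy":0,"dz":0,"spin":0}]' | egrep "pos|force"
python3 -m creep '[{"fingers":0.45,"dx":0,"dy":0,"dz":-1,"spin":0},{"fingers":0.45,"dx":0,"dy":0,"dz":0,"spin":0}]' | egrep "pos|force"
python3 snap.py 12 side wrist
python3 - <<'E'
from h import *
b=cv2.imread("pics/side12.png")[220:330,240:360]
cv2.imwrite("pics/c12.png",cv2.resize(b,None,fx=5.4,fy=5.4,interpolation=2))
E
```

```text
tool_pos: [474.7, 236.6, 82.1]
force: [0.3, 0.3, -0.1]
tool_pos: [474.7, 236.6, 81.1]
force: [-1.1, 0.3, -0.4]
14.95 [474.8 236.6  81.2] yaw 110.8 tilt -1.0 [-0.9  0.3  0.1] 39.7 [ 14.  29.  96.   0.  56. -97.]
```

View pics/c12.png

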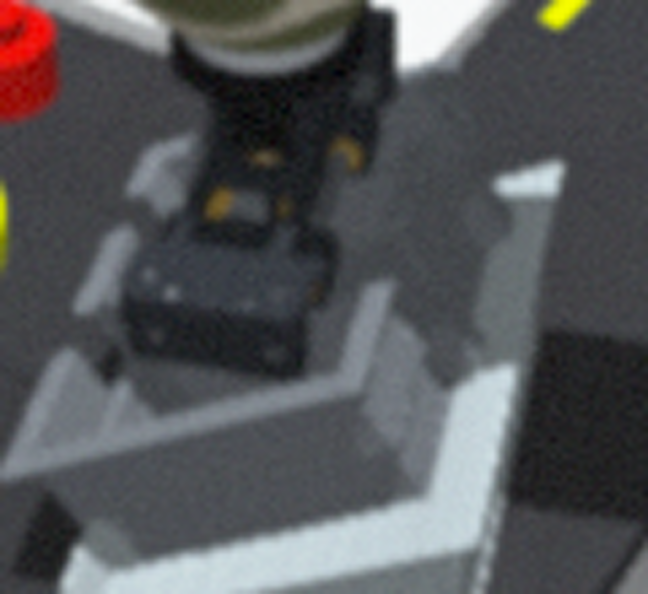

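View pics/wrist12.png

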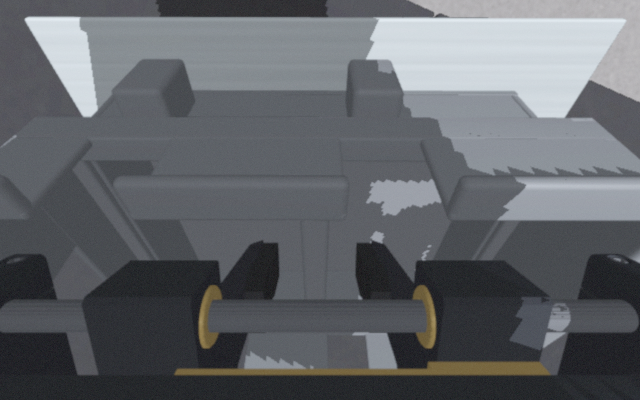

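```bash
for i in 1 2 3 4 ; do python3 -m creep '[{"fingers":0.45,"dx":0,"dy":0,"dz":-1.5,"spin":0},{"fingers":0.45,"dx":0,"dy":0,"dz":0,"spin":0}]' | egrep "pos|force"; done
```

```text
tool_pos: [474.7, 236.6, 79.5]
force: [0.5, -0.1, 0.3]
tool_pos: [474.7, 236.6, 78.0]
force: [-0.0, -0.1, 0.2]
tool_pos: [474.7, 236.6, 76.5]
force: [-0.2, 0.3, -0.1]
tool_pos: [474.7, 236.6, 75.0]
force: [0.3, 0.1, -0.1]
```

```bash
python3 -m creep '[{"fingers":0.1,"dx":0,"dy":0,"dz":0,"spin":0},{"fingers":0,"dx":0,"dy":0,"dz":0,"spin":0},{"fingers":0,"dx":0,"dy":0,"dz":0,"spin":0},{"fingers":0,"dx":0,"dy":0,"dz":0,"spin":0},{"fingers":0,"dx":0,"dy":0,"dz":0,"spin":0}]' 50
python3 snap.py 13 side
```

```text
t: 16.25
tool_pos: [474.8, 236.5, 75.3]
eef_rot: [0.568, 0.823, -0.0, 0.0]
force: [-0.8, -1.9, 0.8]
opening: 11.7
16.3 [474.8 236.5  75.3] yaw 110.7 tilt -1.0 [-0.3 -1.4  0.4] 11.8 [ 14.  29.  96.  -0.  55. -97.]
```

```bash
python3 -m creep '[{"fingers":0,"dx":2.3,"dy":0.9,"dz":4.3,"spin":0},{"fingers":0,"dx":4.7,"dy":1.8,"dz":8.7,"spin":0},{"fingers":0,"dx":4.7,"dy":1.8,"dz":8.7,"spin":0},{"fingers":0,"dx":4.7,"dy":1.8,"dz":8.7,"spin":0},{"fingers":0,"dx":4.7,"dy":1.8,"dz":8.7,"spin":0},{"fingers":0,"dx":0,"dy":0,"dz":0,"spin":0}]'
python3 snap.py 14 side scene
python3 - <<'E'
from h import *
a=cv2.imread("pics/scene14.png")[80:230,180:320]; b=cv2.imread("pics/side14.png")[180:350,220:370]
cv2.imwrite("pics/c14.png",np.hstack([cv2.resize(a,(400,480),interpolation=2),cv2.resize(b,(400,480),interpolation=2)]))
E
```

```text
t: 16.9
tool_pos: [497.1, 245.1, 115.8]
eef_rot: [0.568, 0.823, 0.001, 0.001]
force: [-0.3, 0.6, -4.3]
opening: 11.4
17.0 [495.8 244.7 114.2] yaw 110.8 tilt -1.0 [ 0.1 -0.1 -4.2] 11.6 [ 14.  29.  90.  -0.  61. -97.]
```

View pics/c14.png

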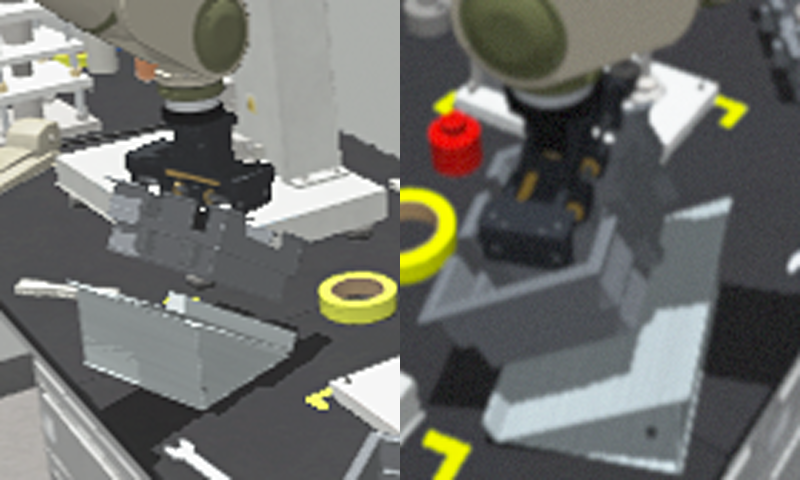

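```bash
python3 -m creep '[{"fingers":0,"dx":0,"dy":0,"dz":20,"spin":0},{"fingers":0,"dx":0,"dy":0,"dz":25,"spin":0},{"fingers":0,"dx":0,"dy":0,"dz":30,"spin":0},{"fingers":0,"dx":-10,"dy":0,"dz":30,"spin":0},{"fingers":0,"dx":-20,"dy":-10,"dz":30,"spin":-0.1},{"fingers":0,"dx":-25,"dy":-20,"dz":30,"spin":-0.14},{"fingers":0,"dx":-25,"dy":-30,"dz":20,"spin":-0.14},{"fingers":0,"dx":-20,"dy":-35,"dz":0,"spin":-0.14},{"fingers":0,"dx":-10,"dy":-35,"dz":0,"spin":-0.14},{"fingers":0,"dx":0,"dy":-35,"dz":0,"spin":-0.14},{"fingers":0,"dx":0,"dy":-35,"dz":0,"spin":-0.14},{"fingers":0,"dx":0,"dy":-35,"dz":0,"spin":-0.14}]'
python3 snap.py 15 side scene wrist
python3 - <<'E'
from h import *
a=cv2.imread("pics/scene15.png")[:300,100:400]; b=cv2.imread("pics/side15.png")[50:350,200:500]
cv2.imwrite("pics/c15.png",np.hstack([cv2.resize(a,(400,400),interpolation=2),cv2.resize(b,(400,400),interpolation=2)]))
E
```

```text
t: 18.2
tool_pos: [385.2, 8.5, 299.0]
eef_rot: [0.912, 0.411, -0.0, -0.0]
force: [0.7, 0.6, -4.1]
opening: 11.2
18.35 [385.5   8.5 298.9] yaw 48.7 tilt -1.0 [-0.7 -0.4 -4.6] 11.6 [-16.  -3. 101.  -0.  82. -65.]
```

View pics/c15.png

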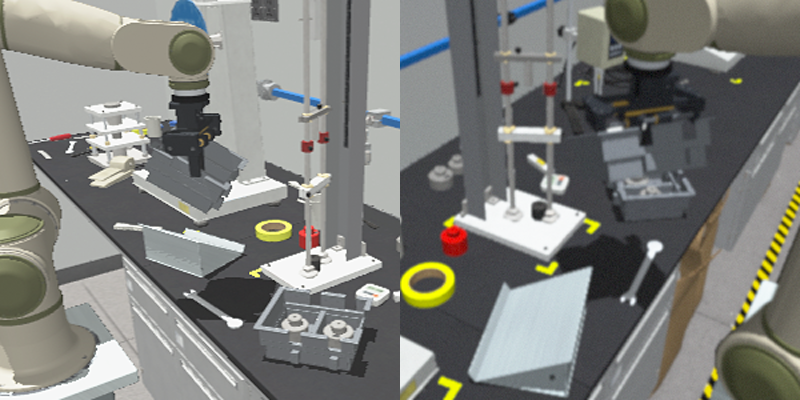

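```bash
python3 -m creep '[{"fingers":0,"dx":0,"dy":-33,"dz":0,"spin":-0.14},{"fingers":0,"dx":0,"dy":-33,"dz":0,"spin":-0.14},{"fingers":0,"dx":0,"dy":-33,"dz":0,"spin":-0.14},{"fingers":0,"dx":0,"dy":-33,"dz":0,"spin":-0.14},{"fingers":0,"dx":0,"dy":-33,"dz":0,"spin":-0.14},{"fingers":0,"dx":0,"dy":-33,"dz":0,"spin":-0.14},{"fingers":0,"dx":0,"dy":-33,"dz":0,"spin":-0.14},{"fingers":0,"dx":5,"dy":-33,"dz":0,"spin":-0.14},{"fingers":0,"dx":5,"dy":-33,"dz":0,"spin":-0.14},{"fingers":0,"dx":5,"dy":-33,"dz":0,"spin":-0.14},{"fingers":0,"dx":5,"dy":-33,"dz":0,"spin":-0.14},{"fingers":0,"dx":5,"dy":-33,"dz":0,"spin":-0.14}]'
python3 -m creep '[{"fingers":0,"dx":5,"dy":-33,"dz":-10,"spin":-0.14},{"fingers":0,"dx":5,"dy":-33,"dz":-10,"spin":-0.14},{"fingers":0,"dx":5,"dy":-33,"dz":-10,"spin":-0.14},{"fingers":0,"dx":0,"dy":-33,"dz":-10,"spin":-0.14},{"fingers":0,"dx":0,"dy":-20,"dz":-10,"spin":-0.14},{"fingers":0,"dx":0,"dy":-8,"dz":-10,"spin":-0.04},{"fingers":0,"dx":0,"dy":0,"dz":0,"spin":0}]'
python3 snap.py 16 side scene wrist
```

```text
t: 19.55
tool_pos: [411.7, -386.4, 298.7]
eef_rot: [0.915, -0.403, -0.0, -0.0]
force: [0.9, 0.5, -4.3]
opening: 11.4
t: 20.25
tool_pos: [426.3, -545.7, 236.2]
eef_rot: [0.709, -0.705, -0.002, -0.001]
force: [-0.2, 0.3, -4.2]
opening: 11.7
20.4 [ 426.7 -545.3  239.9] yaw -89.6 tilt -1.0 [ 0.1  0.5 -3.6] 11.5 [-62.  41.  50.   0.  89.  28.]
```

View pics/scene16.png

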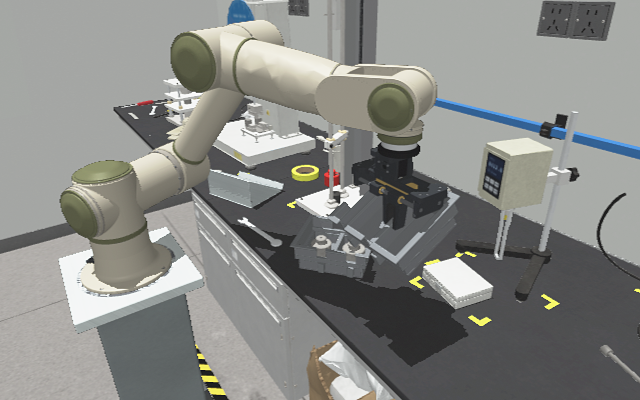

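View pics/wrist16.png

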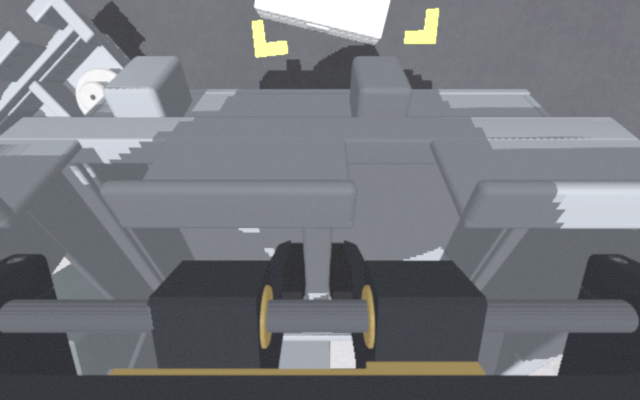

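```bash
python3 -m creep '[{"fingers":0,"dx":0,"dy":0,"dz":-25,"spin":0},{"fingers":0,"dx":0,"dy":0,"dz":-30,"spin":0},{"fingers":0,"dx":0,"dy":0,"dz":-30,"spin":0},{"fingers":0,"dx":0,"dy":0,"dz":-30,"spin":0},{"fingers":0,"dx":0,"dy":0,"dz":-30,"spin":0},{"fingers":0,"dx":0,"dy":0,"dz":-20,"spin":0},{"fingers":0,"dx":0,"dy":0,"dz":0,"spin":0},{"fingers":0,"dx":0,"dy":0,"dz":0,"spin":0}]'
python3 -m creep '[{"fingers":0,"dx":0,"dy":0,"dz":-5,"spin":0},{"fingers":0,"dx":0,"dy":0,"dz":-5,"spin":0},{"fingers":0,"dx":0,"dy":0,"dz":-5,"spin":0},{"fingers":0,"dx":0,"dy":0,"dz":0,"spin":0}]' 12
python3 snap.py 17 side scene
python3 - <<'E'
from h import *
a=cv2.imread("pics/scene17.png")[180:380,250:470]
cv2.imwrite("pics/c17.png",cv2.resize(a,None,fx=3,fy=3,interpolation=2))
E
```

```text
t: 21.2
tool_pos: [426.6, -546.3, 75.9]
eef_rot: [0.709, -0.705, 0.001, 0.0]
force: [-0.5, 0.8, -3.1]
opening: 11.7
t: 21.6
tool_pos: [425.7, -545.9, 58.5]
eef_rot: [0.708, -0.706, -0.001, -0.0]
force: [-0.1, 0.1, -4.5]
opening: 11.9
21.7 [ 425.9 -546.3   59.3] yaw -89.8 tilt -1.0 [ 0.6 -0.2 -3.5] 12.2 [-62.  49.  63.   0.  68.  28.]
```

View pics/c17.png

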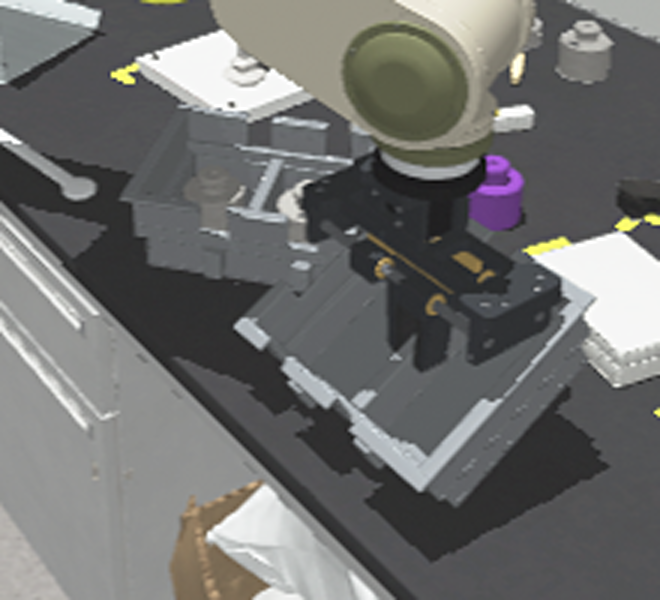

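```bash
python3 -m creep '[{"fingers":0,"dx":0,"dy":0,"dz":-4,"spin":0},{"fingers":0,"dx":0,"dy":0,"dz":-4,"spin":0},{"fingers":0,"dx":0,"dy":0,"dz":0,"spin":0}]' 
python3 -m creep '[{"fingers":0,"dx":0,"dy":0,"dz":-4,"spin":0},{"fingers":0,"dx":0,"dy":0,"dz":-4,"spin":0},{"fingers":0,"dx":0,"dy":0,"dz":-4,"spin":0},{"fingers":0,"dx":0,"dy":0,"dz":0,"spin":0}]'
python3 snap.py 18 scene
python3 - <<'E'
from h import *
a=cv2.imread("pics/scene18.png")[180:380,250:470]
cv2.imwrite("pics/c18.png",cv2.resize(a,None,fx=3,fy=3,interpolation=2))
E
```

```text
t: 22.0
tool_pos: [425.9, -546.3, 51.0]
eef_rot: [0.708, -0.706, -0.0, 0.0]
force: [-0.6, 0.8, -3.7]
opening: 11.6
t: 22.4
tool_pos: [425.5, -545.8, 38.1]
eef_rot: [0.708, -0.706, -0.001, -0.0]
force: [0.3, 0.6, -3.2]
opening: 12.0
22.45 [ 425.5 -545.9   38.4] yaw -89.8 tilt -1.0 [-0.3  0.4 -4.2] 11.7 [-62.  50.  64.  -0.  66.  28.]
```

View pics/c18.png

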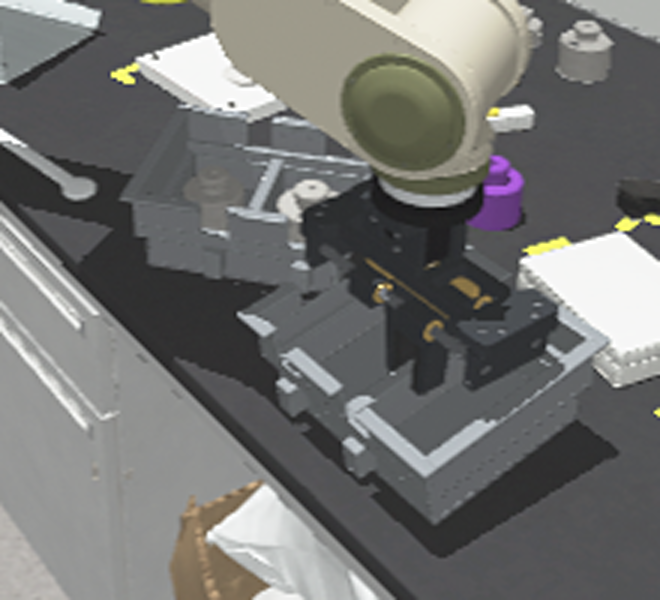

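```bash
python3 -m creep '[{"fingers":0,"dx":0,"dy":0,"dz":-3,"spin":0},{"fingers":0,"dx":0,"dy":0,"dz":-3,"spin":0},{"fingers":0,"dx":0,"dy":0,"dz":0,"spin":0}]' | egrep "pos|force"
python3 -m creep '[{"fingers":0,"dx":0,"dy":0,"dz":-2,"spin":0},{"fingers":0,"dx":0,"dy":0,"dz":0,"spin":0}]'| egrep "pos|force"
```

```text
tool_pos: [425.7, -546.1, 32.7]
force: [-0.0, -0.5, -3.6]
tool_pos: [425.8, -546.2, 31.1]
force: [-0.2, 0.2, -2.7]
```

```bash
python3 -m creep '[{"fingers":0,"dx":0,"dy":0,"dz":-1.5,"spin":0},{"fingers":0,"dx":0,"dy":0,"dz":0,"spin":0}]'| egrep "pos|force"
python3 -m creep '[{"fingers":0,"dx":0,"dy":0,"dz":-1.5,"spin":0},{"fingers":0,"dx":0,"dy":0,"dz":0,"spin":0}]'| egrep "pos|force"
python3 snap.py 19 scene side
python3 - <<'E'
from h import *
a=cv2.imread("pics/scene19.png")[180:380,250:470]
cv2.imwrite("pics/c19.png",cv2.resize(a,None,fx=3,fy=3,interpolation=2))
E
```

```text
tool_pos: [425.9, -546.2, 29.7]
force: [0.7, 0.4, -3.3]
tool_pos: [425.8, -546.2, 28.1]
force: [-0.2, -0.3, -2.7]
23.45 [ 425.8 -546.2   28.2] yaw -89.8 tilt -1.0 [-0.2 -0.3 -3.5] 11.5 [-62.  51.  64.  -0.  65.  28.]
```

View pics/c19.png

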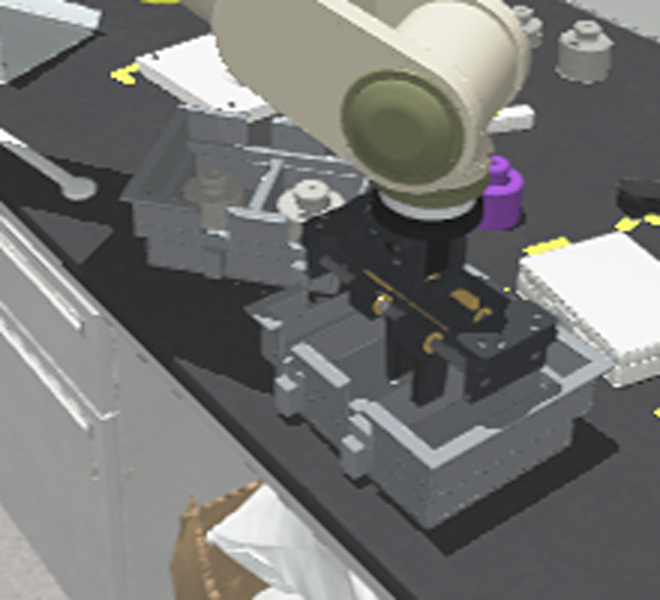

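```bash
python3 -m creep '[{"fingers":0.15,"dx":0,"dy":0,"dz":-1,"spin":0},{"fingers":0.3,"dx":0,"dy":0,"dz":0,"spin":0},{"fingers":0.3,"dx":0,"dy":0,"dz":0,"spin":0},{"fingers":0.3,"dx":0,"dy":0,"dz":0,"spin":0}]'
python3 snap.py 20 scene side wrist
python3 - <<'E'
from h import *
a=cv2.imread("pics/scene20.png")[180:380,250:470]
cv2.imwrite("pics/c20.png",cv2.resize(a,None,fx=3,fy=3,interpolation=2))
E
```

```text
t: 23.85
tool_pos: [425.9, -546.4, 27.5]
eef_rot: [0.708, -0.706, 0.0, 0.0]
force: [0.9, -0.4, 0.0]
opening: 26.6
24.0 [ 425.9 -546.3   27.4] yaw -89.8 tilt -1.0 [-1.1 -0.2  0.7] 26.4 [-62.  51.  64.  -0.  65.  28.]
```

View pics/c20.png

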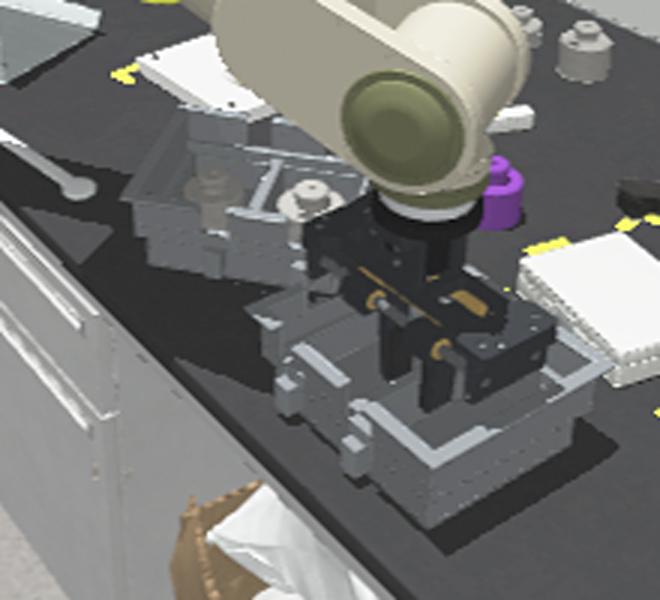

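View pics/wrist20.png

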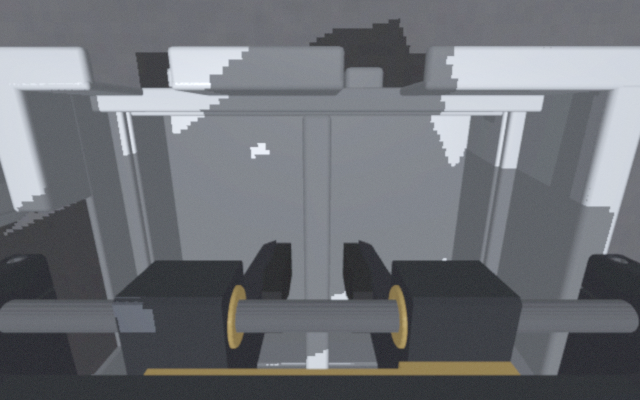

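Run:
```python
from h import *
d=np.load("pics/wrist20.npz"); c=(d["K"],d["R"],d["t"])
for u,v,z in [(100,46,76),(560,46,76),(305,115,42),(331,115,42),(304,230,42),(330,230,42)]: print(np.round(bp(c,(u,v),z),1))
```

```text
[ 516.9 -484.4   76. ]
[ 517.4 -615.3   76. ]
[ 498.  -541.4   42. ]
[ 498.1 -551.9   42. ]
[ 448.1 -540.6   42. ]
[ 448.1 -552.3   42. ]
```

```bash
python3 -m creep '[{"fingers":0.3,"dx":3,"dy":0,"dz":-4,"spin":0},{"fingers":0.3,"dx":3,"dy":0,"dz":-4,"spin":0},{"fingers":0.3,"dx":0,"dy":0,"dz":-4,"spin":0},{"fingers":0.3,"dx":0,"dy":0,"dz":0,"spin":0}]' | egrep "pos|force"
python3 -m creep '[{"fingers":0,"dx":0,"dy":0,"dz":0,"spin":0},{"fingers":0,"dx":0,"dy":0,"dz":0,"spin":0},{"fingers":0,"dx":0,"dy":0,"dz":0,"spin":0},{"fingers":0,"dx":0,"dy":0,"dz":0,"spin":0}]' 55
python3 -m creep '[{"fingers":0,"dx":0,"dy":0,"dz":5,"spin":0},{"fingers":0,"dx":0,"dy":0,"dz":15,"spin":0},{"fingers":0,"dx":0,"dy":0,"dz":25,"spin":0},{"fingers":0,"dx":0,"dy":0,"dz":30,"spin":0},{"fingers":0,"dx":0,"dy":0,"dz":30,"spin":0},{"fingers":0,"dx":0,"dy":0,"dz":30,"spin":0},{"fingers":0,"dx":0,"dy":0,"dz":25,"spin":0},{"fingers":0,"dx":0,"dy":0,"dz":0,"spin":0}]'
python3 snap.py 21 scene side wrist
```

```text
tool_pos: [431.8, -545.8, 14.3]
force: [0.3, 0.7, -0.6]
t: 24.8
tool_pos: [431.9, -546.4, 15.5]
eef_rot: [0.708, -0.706, 0.0, 0.0]
force: [-0.3, -0.2, 0.1]
opening: 11.6
t: 25.6
tool_pos: [432.6, -547.3, 180.3]
eef_rot: [0.708, -0.706, 0.004, 0.001]
force: [-0.2, -0.2, -4.1]
opening: 11.6
25.75 [ 431.5 -545.7  173.7] yaw -89.8 tilt -1.0 [-0.1  0.5 -4.3] 11.6 [-61.  43.  56.   0.  81.  28.]
```

View pics/scene21.png

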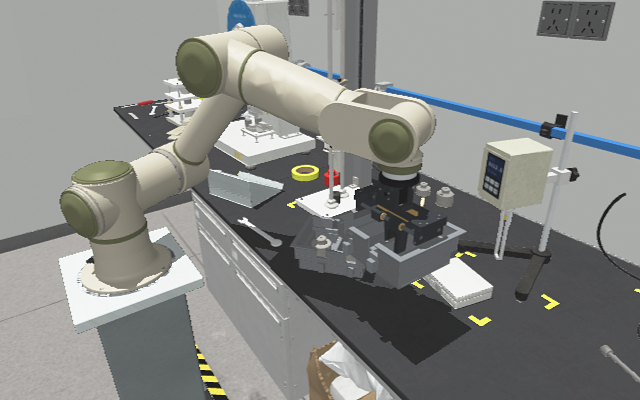

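View pics/wrist21.png

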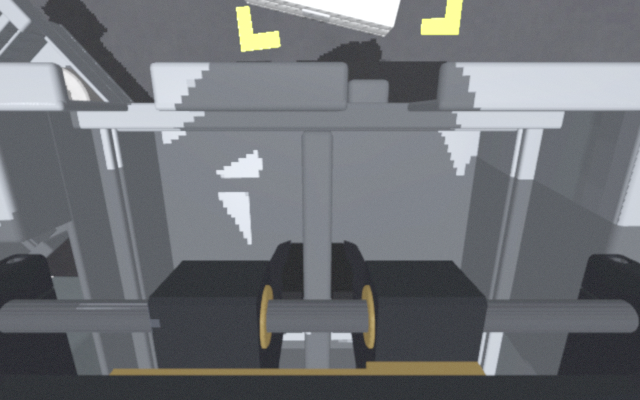

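```bash
cat > ov.py <<'E'
from h import *
def L(f): d=np.load(f"pics/{f}.npz"); return d["K"],d["R"],d["t"]
def ov(f,box,s,poses,out):
    c=L(f); im=cv2.imread(f"pics/{f}.png"); x0,y0,x1,y1=box
    im=cv2.resize(im[y0:y1,x0:x1],None,fx=s,fy=s,interpolation=2)
    for (x,y,yaw),col in poses:
        R=Ro.from_euler("z",yaw,degrees=True).as_matrix()
        for q in [[(100,85,76),(-100,85,76),(-100,-85,76),(100,-85,76)],[(88,73,76),(-88,73,76),(-88,-73,76),(88,-73,76)]]:
            P=pj(c,np.array(q)@R.T+[x,y,0]); P=((P+.5-[x0,y0])*s-.5)
            cv2.polylines(im,[np.round(P*8).astype(np.int32)],True,col,1,cv2.LINE_AA,3)
    cv2.imwrite(f"pics/{out}.png",im)
E
python3 - <<'E'
from ov import *
ps=[((473,-292,-50.5),(0,0,255)),((477.2,-289.8,-50.4),(0,255,0))]
ov("scene9",(285,205,385,285),7.5,ps,"o1"); ov("side9",(345,150,430,225),7.5,ps,"o2"); ov("wrist6",(130,100,500,380),2,ps,"o3")
E
```

```text
(no output)
```

View pics/o1.png

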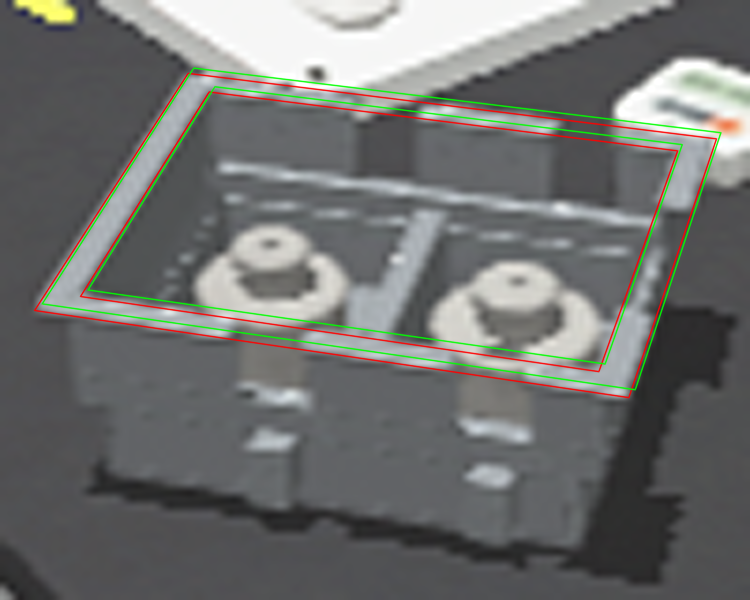

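View pics/o2.png

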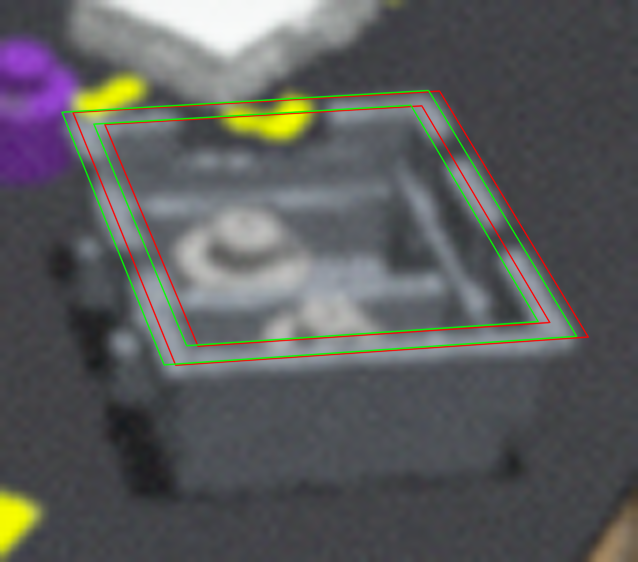

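View pics/o3.png

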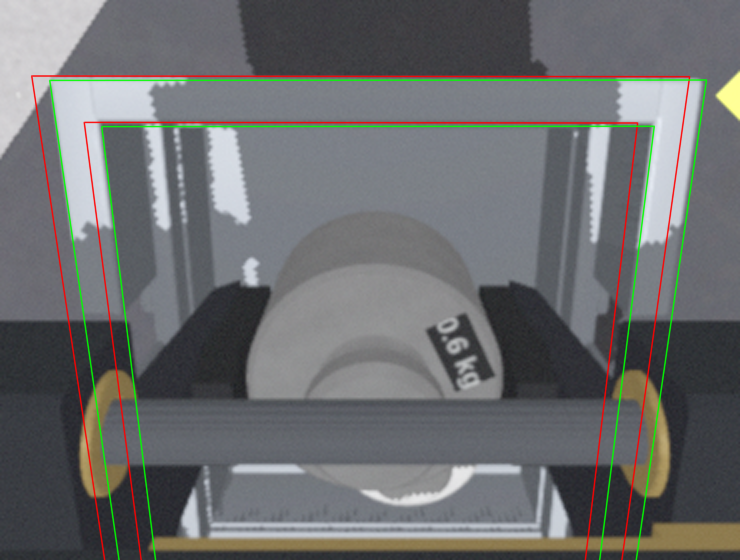

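```bash
python3 - <<'E'
from h import *
d=np.load("pics/wrist21.npz"); c=(d["K"],d["R"],d["t"])
z=173.7-15.2
for u,v,h in [(200,63,76),(560,63,76),(305,135,42),(331,135,42)]: print(np.round(bp(c,(u,v),z+h),1))
E
python3 -m creep '[{"fingers":0,"dx":2,"dy":15,"dz":0,"spin":0.05},{"fingers":0,"dx":5,"dy":25,"dz":0,"spin":0.08},{"fingers":0,"dx":5,"dy":30,"dz":0,"spin":0.09},{"fingers":0,"dx":5,"dy":30,"dz":0,"spin":0.09},{"fingers":0,"dx":5,"dy":30,"dz":0,"spin":0.09},{"fingers":0,"dx":5,"dy":30,"dz":0,"spin":0.09},{"fingers":0,"dx":5,"dy":30,"dz":0,"spin":0.09},{"fingers":0,"dx":5,"dy":30,"dz":0,"spin":0.08},{"fingers":0,"dx":5,"dy":25,"dz":0,"spin":0.028},{"fingers":0,"dx":3,"dy":10.5,"dz":0,"spin":0},{"fingers":0,"dx":0,"dy":0,"dz":0,"spin":0},{"fingers":0,"dx":0,"dy":0,"dz":0,"spin":0}]'
python3 snap.py 22 scene side wrist
```

```text
[ 516.9 -515.9  234.5]
[ 517.2 -608.   234.5]
[ 496.7 -541.4  200.5]
[ 496.7 -551.2  200.5]
t: 26.95
tool_pos: [476.7, -291.5, 174.8]
eef_rot: [0.905, -0.426, -0.0, 0.0]
force: [-0.0, -0.4, -3.9]
opening: 11.3
27.1 [ 476.6 -291.8  175. ] yaw -50.5 tilt -1.0 [ 0.5  0.1 -4.1] 11.4 [-43.  25.  85.  -0.  70.   7.]
```

View pics/scene22.png

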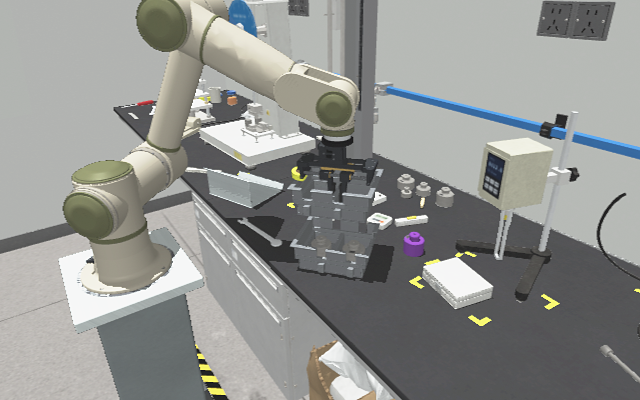

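View pics/side22.png

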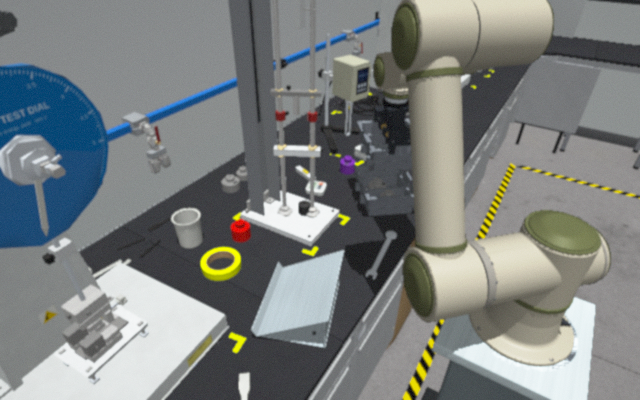

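```bash
python3 -m creep '[{"fingers":0,"dx":0,"dy":1.5,"dz":-20,"spin":0},{"fingers":0,"dx":0,"dy":0,"dz":-25,"spin":0},{"fingers":0,"dx":0,"dy":0,"dz":-15,"spin":0},{"fingers":0,"dx":0,"dy":0,"dz":-10,"spin":0},{"fingers":0,"dx":0,"dy":0,"dz":0,"spin":0},{"fingers":0,"dx":0,"dy":0,"dz":0,"spin":0}]'
python3 snap.py 23 scene side wrist
python3 - <<'E'
from h import *
a=cv2.imread("pics/scene23.png")[150:285,280:400]; b=cv2.imread("pics/side23.png")[110:230,330:440]
cv2.imwrite("pics/c23.png",cv2.resize(a,None,fx=4.4,fy=4.4,interpolation=2)); cv2.imwrite("pics/c23b.png",cv2.resize(b,None,fx=5,fy=5,interpolation=2))
E
```

```text
t: 27.7
tool_pos: [477.1, -289.8, 105.9]
eef_rot: [0.905, -0.426, 0.0, 0.0]
force: [0.3, -1.1, -2.9]
opening: 11.5
27.85 [ 477.2 -289.6  106.2] yaw -50.4 tilt -1.0 [ 0.4 -0.1 -4.6] 11.7 [-43.  30.  89.   0.  61.   7.]
```

View pics/c23.png

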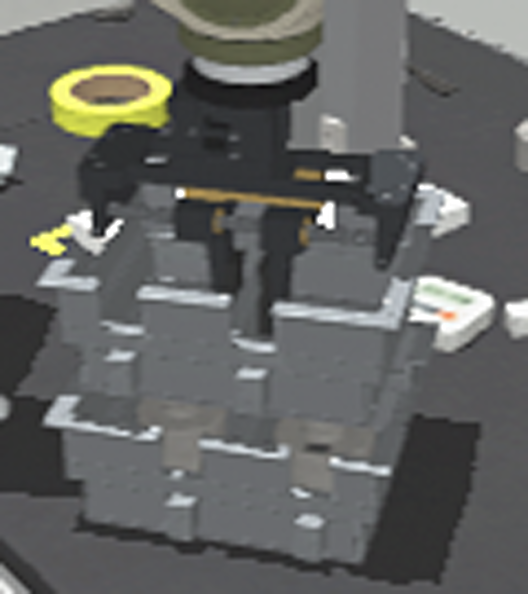

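View pics/c23b.png

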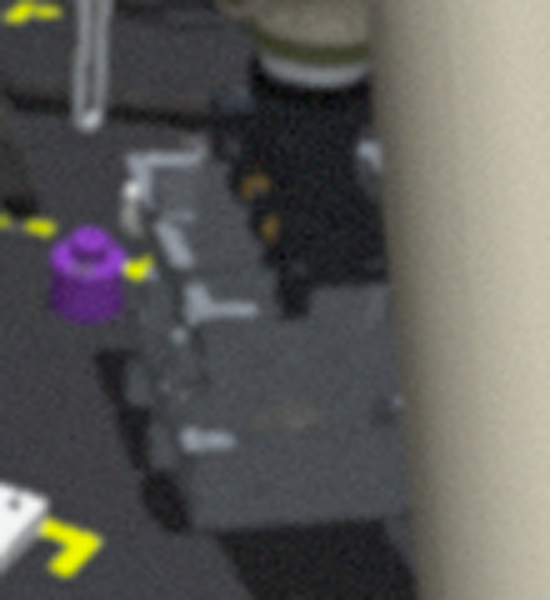

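View pics/wrist23.png

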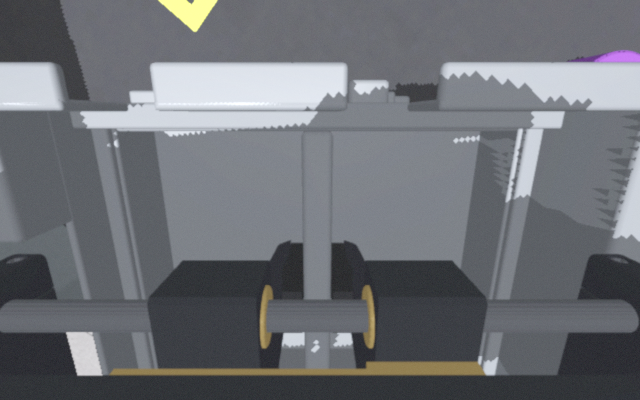

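```bash
python3 - <<'E'
from ov import *
sc,si=L("scene23"),L("side23")
f=lambda x,y:(280+x/4.4-.4,150+y/4.4-.4); g=lambda x,y:(330+x/5-.4,110+y/5-.4)
zr=106-15.3+76
ex=np.array([np.cos(np.radians(-50.4)),np.sin(np.radians(-50.4))]);ey=np.array([-ex[1],ex[0]])
for n,c,a,b in [("near-left",sc,f(38,282),f(45,421)),("near-right",sc,f(397,325),f(390,473)),("side nearleft",si,g(193,318),g(183,446))]:
    A=bp(c,a,zr)[:2];B=bp(c,b,76)[:2]; print(n,A.round(1),B.round(1),"d in lower frame",((A-B)@ex).round(1),((A-B)@ey).round(1))
# front-left overlay of both
a=cv2.imread("pics/scene23.png");
E
python3 - <<'E'
import ov as o
from ov import *
c=L("scene23");
im=cv2.imread("pics/scene23.png")[150:285,280:400]; im=cv2.resize(im,None,fx=4.4,fy=4.4,interpolation=2)
def dr(x,y,z,yaw,col):
    R=Ro.from_euler("z",yaw,degrees=True).as_matrix()
    P=pj(c,np.array([(100,85,76),(-100,85,76),(-100,-85,76),(100,-85,76)])@R.T+[x,y,z]); P=(P+.5-[280,150])*4.4-.5
    cv2.polylines(im,[np.round(P*8).astype(np.int32)],True,col,1,cv2.LINE_AA,3)
dr(476.9,-290,0,-50.4,(0,255,0)); dr(477.1,-289.7,90.8,-50.4,(0,0,255))
cv2.imwrite("pics/o4.png",im)
E
```

```text
near-left [ 346.6 -269.1] [ 346.7 -267.5] d in lower frame 1.2 -1.1
near-right [ 474.2 -420.6] [ 471.9 -421.7] d in lower frame 0.5 2.5
side nearleft [ 477.6 -151. ] [ 477.9 -155.2] d in lower frame -3.4 2.4
```

View pics/o4.png

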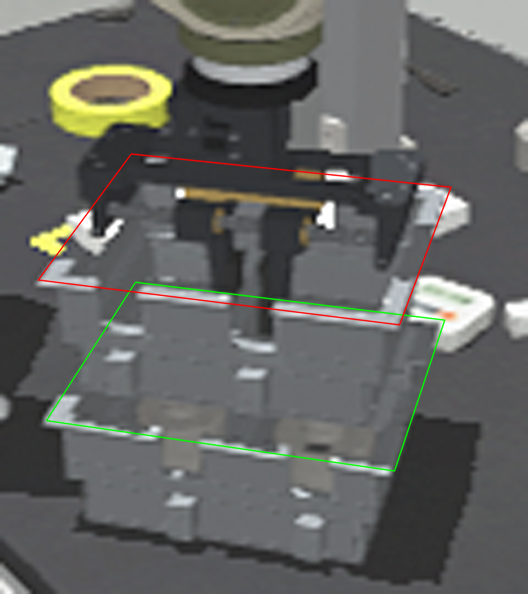

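```bash
python3 -m creep '[{"fingers":0,"dx":-0.5,"dy":-0.4,"dz":-5,"spin":0},{"fingers":0,"dx":0,"dy":0,"dz":-5,"spin":0},{"fingers":0,"dx":0,"dy":0,"dz":-3,"spin":0},{"fingers":0,"dx":0,"dy":0,"dz":0,"spin":0}]' | egrep "pos|force"
for i in 1 2 3; do python3 -m creep '[{"fingers":0,"dx":0,"dy":0,"dz":-1.5,"spin":0},{"fingers":0,"dx":0,"dy":0,"dz":0,"spin":0}]' | egrep "pos|force"; done
```

```text
tool_pos: [476.2, -289.5, 91.7]
force: [-0.2, 0.0, -4.4]
tool_pos: [476.4, -289.6, 90.7]
force: [0.3, 0.3, -3.7]
tool_pos: [476.3, -289.6, 89.2]
force: [0.2, 0.2, -4.0]
tool_pos: [476.3, -289.6, 87.6]
force: [0.0, -0.5, -4.6]
```

Entering the mouth (underside about 4 mm below rim) without contact. Continue.

```bash
for i in 1 2 ; do python3 -m creep '[{"fingers":0,"dx":0,"dy":0,"dz":-1.5,"spin":0},{"fingers":0,"dx":0,"dy":0,"dz":0,"spin":0}]' | egrep "pos|force"; done; python3 -m creep '[{"fingers":0,"dx":0,"dy":0,"dz":-1,"spin":0},{"fingers":0,"dx":0,"dy":0,"dz":0,"spin":0}]' | egrep "pos|force"
python3 snap.py 24 scene side wrist
python3 - <<'E'
from h import *
a=cv2.imread("pics/scene24.png")[150:285,280:400]; cv2.imwrite("pics/c24.png",cv2.resize(a,None,fx=4.4,fy=4.4,interpolation=2))
E
```

```text
tool_pos: [476.3, -289.6, 86.1]
force: [0.0, -0.6, -4.6]
tool_pos: [476.3, -289.6, 84.6]
force: [0.4, 0.3, -4.0]
tool_pos: [476.3, -289.6, 83.7]
force: [0.3, -0.2, -4.8]
29.6 [ 476.4 -289.7   83.8] yaw -50.4 tilt -1.0 [-0.3  0.2 -4.1] 11.5 [-43.  31.  91.  -0.  58.   7.]
```

View pics/c24.png

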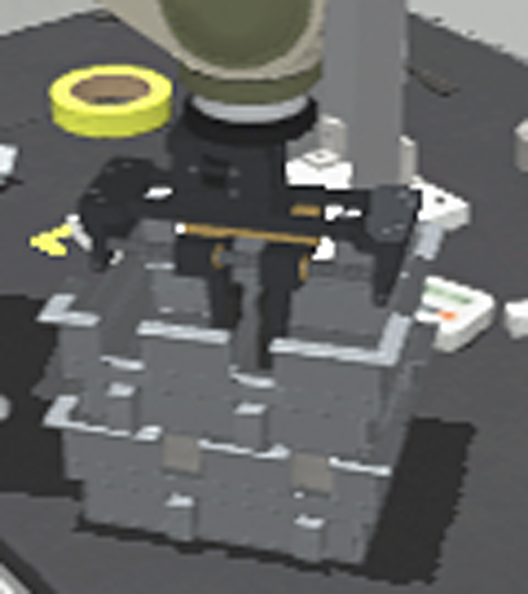

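```bash
for i in 1 2 3; do python3 -m creep '[{"fingers":0,"dx":0,"dy":0,"dz":-0.7,"spin":0},{"fingers":0,"dx":0,"dy":0,"dz":0,"spin":0}]' | egrep "pos|force"; done
```

```text
tool_pos: [476.5, -289.7, 83.4]
force: [-0.3, 0.2, -0.2]
tool_pos: [476.5, -289.7, 83.4]
force: [-3.5, 4.0, 6.0]
tool_pos: [476.5, -289.7, 83.4]
force: [-6.1, 4.1, 13.5]
```

```bash
python3 -m creep '[{"fingers":0,"dx":0,"dy":0,"dz":1.3,"spin":0},{"fingers":0,"dx":0,"dy":0,"dz":0,"spin":0},{"fingers":0.1,"dx":0,"dy":0,"dz":0,"spin":0},{"fingers":0.2,"dx":0,"dy":0,"dz":0,"spin":0},{"fingers":0.35,"dx":0,"dy":0,"dz":0,"spin":0},{"fingers":0.35,"dx":0,"dy":0,"dz":0,"spin":0},{"fingers":0.35,"dx":0,"dy":0,"dz":0,"spin":0}]'
python3 -m creep '[{"fingers":0.35,"dx":0,"dy":0,"dz":4,"spin":0},{"fingers":0.35,"dx":0,"dy":0,"dz":8,"spin":0},{"fingers":0.35,"dx":0,"dy":0,"dz":15,"spin":0},{"fingers":0.35,"dx":0,"dy":0,"dz":20,"spin":0},{"fingers":0.35,"dx":0,"dy":0,"dz":30,"spin":0},{"fingers":0.35,"dx":0,"dy":0,"dz":35,"spin":0},{"fingers":0.35,"dx":0,"dy":0,"dz":35,"spin":0},{"fingers":0.35,"dx":0,"dy":0,"dz":35,"spin":0},{"fingers":0.35,"dx":0,"dy":0,"dz":20,"spin":0},{"fingers":0.35,"dx":0,"dy":0,"dz":0,"spin":0}]'
python3 -m creep '[{"fingers":0.35,"dx":-15,"dy":20,"dz":0,"spin":0},{"fingers":0.35,"dx":-20,"dy":40,"dz":0,"spin":0},{"fingers":0.35,"dx":-20,"dy":40,"dz":0,"spin":0},{"fingers":0.35,"dx":-10,"dy":40,"dz":0,"spin":0},{"fingers":0.35,"dx":0,"dy":30,"dz":0,"spin":0},{"fingers":0.35,"dx":0,"dy":0,"dz":0,"spin":0},{"fingers":0.35,"dx":0,"dy":0,"dz":0,"spin":0}]'
python3 snap.py 25 scene side wrist
python3 - <<'E'
from h import *
a=cv2.imread("pics/scene25.png")[150:285,280:400]; cv2.imwrite("pics/c25.png",cv2.resize(a,None,fx=4.4,fy=4.4,interpolation=2))
E
```

```text
t: 30.9
tool_pos: [476.4, -289.7, 82.9]
eef_rot: [0.905, -0.426, 0.0, 0.0]
force: [-0.7, 0.2, -0.8]
opening: 31.0
t: 31.9
tool_pos: [477.0, -290.1, 288.3]
eef_rot: [0.905, -0.425, 0.003, 0.001]
force: [0.4, -0.2, 0.7]
opening: 30.7
t: 32.6
tool_pos: [411.3, -119.6, 284.4]
eef_rot: [0.905, -0.425, -0.0, 0.0]
force: [-0.2, -0.5, -0.0]
opening: 30.6
32.75 [ 411.4 -120.6  284.5] yaw -50.4 tilt -1.0 [-0.1 -0.4  0.3] 30.8 [-32.   4.  96.  -0.  80.  18.]
```

View pics/c25.png

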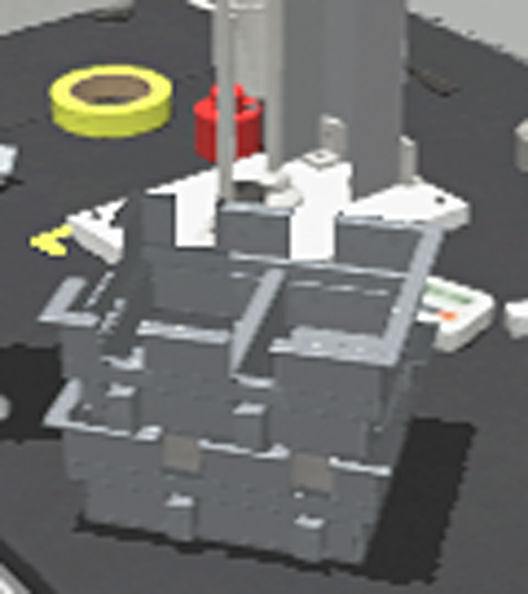

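View pics/side25.png

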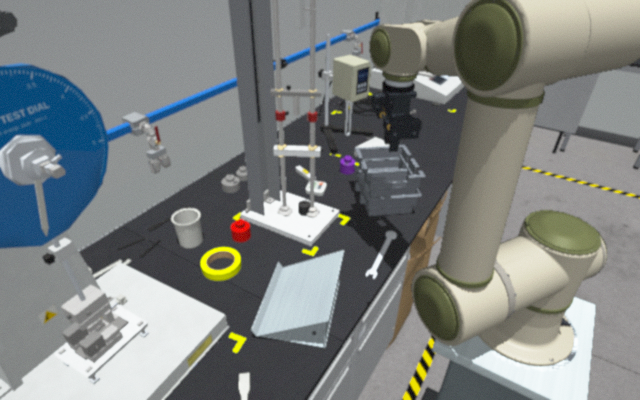

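View pics/scene25.png

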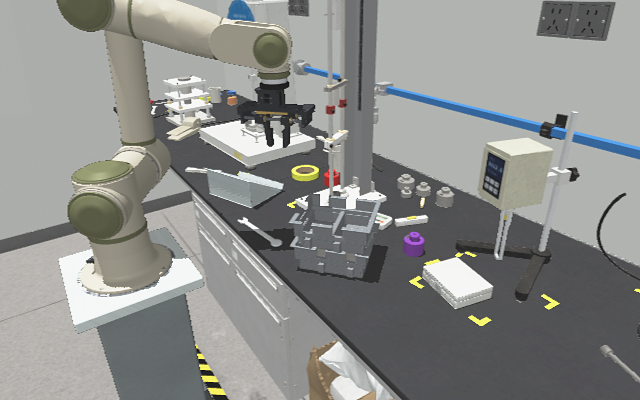

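Run:
```python
from ov import *
c=L("scene25");s=4.4
im=cv2.resize(cv2.imread("pics/scene25.png")[150:285,280:400],None,fx=s,fy=s,interpolation=2)
for z,col in [(0,(0,255,0)),(68,(0,0,255))]:
    R=Ro.from_euler("z",-50.4,degrees=True).as_matrix()
    P=pj(c,np.array([(100,85,76),(-100,85,76),(-100,-85,76),(100,-85,76)])@R.T+[476.7,-290,z]); P=(P+.5-[280,150])*s-.5
    cv2.polylines(im,[np.round(P*8).astype(np.int32)],True,col,1,cv2.LINE_AA,3)
cv2.imwrite("pics/o5.png",im)
```

```text
(no output)
```

View pics/o5.png

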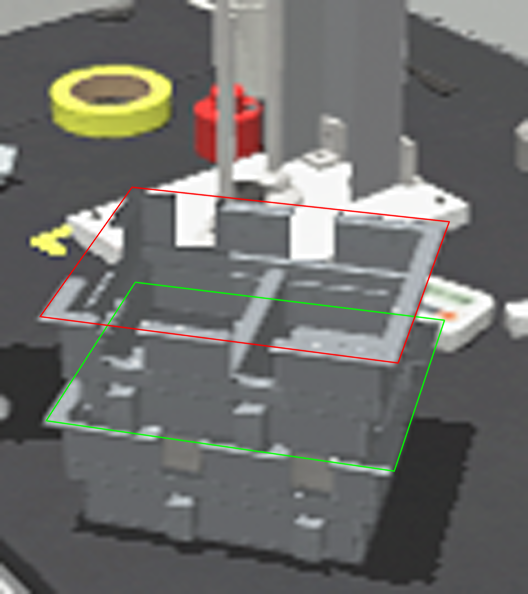

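The overlay predicted for a level stack (upper tote 68 mm above the lower) fits both rims to about a pixel. The robot is clear, so I'm handing in.

Run:
```python
from h import *
print(arm.finish_job())
```

```text
the job is handed in; nothing more can be done
None
```

Both parts of the job were done in the order asked, and I handed it in at about 33 s of the 61 s allowed.

**What I did**
- I gripped the tall grey weight near (480, -34) and set it upright in the empty compartment of the lower tote. The last drop was about 1 mm.
- I pinched the upper tote by its web and lifted it square to the rack bed. The creep command cannot tilt the tool, so I set the tote down level on a clear patch of worktop near (432, -546). I then gripped it again and stacked it facing the opposite way.

**Last checks**
- **Weights:** a picture taken after the release showed both weights standing upright in the lower tote.
- **Stack height:** the feet touched the rim with the tool (TCP) at 83.4 mm; 83.3 mm was expected. I pressed on to about 15 N there, then eased off and released.
- **Level and facing:** the outline predicted for a level stack fits both rims to about a pixel in the scene picture. The scoops are at opposite ends.
- **Bystanders:** the timer, spanner and tape looked unmoved in the last scene and side pictures. I did not measure them again. The robot stood well clear of everything.

**Disagreement between cameras:** the fixed cameras and the wrist camera differed by about 5 mm on the lower tote's position. I used the wrist value, and the upper tote entered the mouth without touching the sides.

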